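# Latch the tube shaker and hold its run paddle at half travel

## Robot

A 6-joint arm with a two-finger parallel gripper is mounted at the origin on a cart in front of the work surface, level with it; the furniture and walls round the work are solid. World frame = base frame: x ahead of the robot, y to its left, z up, the work surface at z = 0. Lengths are in m, angles in rad, forces in N, time in s.
With the tool pointing down it reaches from about 0.325 to 0.75 m from the base axis. Payload 7.6 kg.
Tool frame: the origin (TCP) lies at the very end of the fingers, on their centre line; the grasp point (between the pads) lies 19 mm behind it; z points along the fingers, y is the direction in which the jaws open and shut (so a half turn about z gives the same grasp; the last joint's range is limited). The gripper opens to 85 mm and grips with 20 to 120 N. Pads are 22 mm wide; open, the fingers measure 114 mm over their backs; the gripper's body (76 mm by 85 mm) begins 54 mm behind the grasp point. The pads swing forward as they close: fully open they stand 13 mm farther back than shut.
Start: joints at [-1.318, 0.052, 1.401, -0, 1.689, -0.07], TCP at [0.167, -0.498, 0.21] pointing down, gripper open.
Joint ranges: [-2.9, 2.9], [-0.91, 2.17], [0.12, 2.37], [-1.06, 4.2], [0.26, 2.73], [-2.93, 2.93]. Speed limits (rad/s): [2.57, 2.57, 3.01, 3.14, 3.14, 3.14].

## Interface

Orientations are given as a unit quaternion [x, y, z, w].
In Python, from bench import * gives the robot as it stands.
- The arm moves only by the tool servo_tool, never from a script. Its argument "plan" is a list that holds one entry, the list of rows, each a list of 7 numbers: the finger opening in mm, from 0 to 85.4, then the shift along the tool's x, y, z in mm, then the turn, a rotation vector about the tool's x, y, z in degrees. In form: [[[hand, x, y, z, ax, ay, az], ...]]. A call has exactly 10 rows; each row is the pose to reach, as a shift and turn from the pose commanded when the call began, along the tool's axes at that moment; what a row does not reach only later rows make up. A row lasts 1/12 s, in which the tool goes at most 41.7 mm and 7.16 degrees, less where a joint would pass 70% of its speed; a pose out of reach is approached as far as the arm can. A call with a gripper value outside its range is refused whole. The fingers move at their own pace and stop on an object; the grip force is fixed at half the most. Time passes only in rows, so rows that repeat a pose let the fingers close, or fill a call up. It gives the time, the measured TCP pose, the force and the opening at its end, in the units of the state.
- sense(): the state, without advancing time (a new reading comes with each control period).
- snapshot(name): name is "scene" or "side" or "wrist"; returns a dict with "img" (480x640x3 uint8, red, green, blue), "fx", "fy", "cx", "cy" (pixels), "dist" ([k1, k2, p1, p2, k3] as OpenCV has them; the pictures are not rectified), "rvec" (rotation vector, rad) and "tvec" (3), from world to camera coordinates, as OpenCV has them; the wrist camera has in their place "tool_from_camera" (4x4, takes a point from camera to tool coordinates, whose origin is the TCP and whose axes are the flange's). Camera axes: x right, y down, z forward; pixel columns grow to the right and rows downward; lengths in m; the calibration is good to about 2 mm. A picture is of the moment at which its call begins: read the wrist's pose just before it. There is no depth.
- sign_off(): hands the job in, once; it reports no verdict.
The state is a dict: "time": time; "joint_pos": joint angles; "dq": joint speeds; "tau": joint torques, N m; "position": TCP position; "ee_rot": TCP orientation; "ft_force": force on the tool from outside, world axes, zero at the start; "torque": the same for the moment, N m; "width": finger opening in m.
Only numpy, scipy, OpenCV 4.12 (cv2) and the standard library are available. Lean on these libraries where they do the work, as an engineer would, in place of code of your own. Each camera call takes 0.05 s, during which the arm holds its last target.

## Task

Swing the tube shaker's raised keeper bar down over the tube until it rests fully home in its fork catch, and only then press the sprung run paddle of the separate hold-to-run station down to half its travel, where the paddle lies level. Keep it held there, neither letting it up nor ever pushing it to the bottom (that trips the shaker): the job finishes with the robot still holding the paddle level. Leave the two bottles and the vial standing where they are.

Things in the scene. Friction and masses are not known exactly. Their poses are not given: they have to be found in the camera images.
- shaker: Tube shaker, fixed: grey box 140 x 180 mm (x, y), deck 48 mm high, a capped tube lying along x in black saddles (top at 92 mm). Origin under its centre on the bench, z up. Hinge lugs (103 mm high) at y = +68 mm; steel fork catch at y = -66 mm (106 mm high, mouth 18 mm wide). The bar swings in its y-z plane. It may stand left or right of the station; both are turned up to 0.3 rad.
- keeper_bar (a joint): Keeper bar angle, rad: 0 = level, home in the fork (hard stop); grows as its free end rises, up to 1.4. Starts between 0.7 and 1.2. The hinge is stiff (0.4 N m of friction, 2 to 3 N at the grip): the bar stays wherever it is left and must be pushed or carried all the way.
- bar_hinge (a point): The keeper bar's hinge axis, in the shaker's frame at x = 0, y = +68 mm, z = 94 mm; the axis runs along the shaker's x.
- bar_grip (a point): Centre of the black T grip on the bar's free end: round rod 16 mm thick, 56 mm long along the shaker's x, 170 mm from the hinge axis. In the shaker's frame at angle a: y = 68 - 170 cos a, z = 94 + 170 sin a mm. The steel bar is 13 mm wide, 12 mm thick. When home the grip is 94 mm above the bench and 12 mm beyond the box's -y side, nothing below it.
- run_station: Hold-to-run station, fixed: low grey box 190 x 80 mm (x from -105 to +85 mm), deck 30 mm high, with the run paddle on top. Origin on the bench, z up, its -x side faces roughly to the robot. A white scale plate, 34 mm long, 4 mm thick, 106 mm high, stands at x = +12, y = +34 mm; its two long strokes bracket the pointer when the paddle is level.
- run_paddle (a joint): Angle of the run paddle in rad: 0 = released (pad end tilted up by 0.18 rad), 0.18 = level = half travel = run, 0.36 = bottomed on its stop. Grows as the pad is pressed down. A spring pushes it back up: about 3.5 N at the pad to start moving, 8 N at half travel, 13 N at the bottom.
- paddle_hinge (a point): The paddle's hinge axis, in the station's frame at x = +60 mm, y = 0, z = 70 mm; the axis runs along the station's y.
- paddle_pad (a point): Centre of the top face of the black square pad (50 x 50 mm, 10 mm thick) at the paddle's near end, 115 mm from the hinge axis. Its height is about 95 mm when released, 75 mm when level (20.5 mm lower) and 54 mm at the bottom. Press it from above.
- white_bottle: Bystander: white bottle 42 mm across, 99 mm tall, standing loose. Origin under its centre.
- amber_bottle: Bystander: amber glass bottle 52 mm across, 114 mm tall, standing loose. Origin under its centre.
- vial: Bystander: vial with a dark cap, 25 mm across, 54 mm tall, standing loose near the front edge. Origin under its centre.

How it is judged:
By the outcome, as a careful person would: the job done as asked, in the order asked, and still so for the second after the job is handed in, while the arm keeps its last pose, push and grip.
It also fails if it takes over 51 s, if anything falls off the work surface, if the arm or the gripper's body presses on something with over 40 N, if the wrist force passes 120 N, or if a joint passes its speed limit or range.

## Working session

There is one attempt and no reset: what is moved stays moved. The work goes in short steps, Python scripts to look and compute and a tool call to move; the robot and the scene stay as the last step left them, time stands still between calls to the robot, and variables do not carry over. Pictures are saved under pics/ and viewed, and the job is handed in when it is done.

Besides the shell and the picture viewer there is one more tool, called after "Emit:" as a command line: name --argument value ..., lists and objects as JSON in quotes. servo_tool: Moves the arm, as the interface text tells. Its arguments: {"type":"object","properties":{"plan":{"type":"array"}},"required":["plan"]}

```bash
ls; mkdir -p pics; python3 - <<'E'
from bench import *
import cv2,pickle
s=sense();print(s)
d={}
for n in("scene","side","wrist"):
    d[n]=snapshot(n); cv2.imwrite(f"pics/{n}0.png",d[n]["img"][:,:,::-1])
    print(n,{k:v for k,v in d[n].items() if k!="img"})
pickle.dump(d,open("d0.pkl","wb"))
E
```

```text
pics
{'time': 0.0, 'joint_pos': array([-1.31830844e+00,  5.28525067e-02,  1.40172636e+00, -2.88590786e-05,
        1.68862370e+00, -7.02883157e-02]), 'dq': array([-0.00039414, -0.00027963, -0.00137922,  0.00017283,  0.00070676,
        0.00117128]), 'tau': array([ 1.25852462e-04, -3.81661034e+01, -3.60188413e+01, -8.75039450e-05,
        6.15037949e-03,  1.39218710e-05]), 'position': array([ 0.16646395, -0.49754943,  0.2088634 ]), 'ee_rot': array([ 9.87005133e-01,  1.60686710e-01, -8.75010766e-05, -8.00311288e-04]), 'ft_force': array([ 0.46868652, -0.59961387, -0.22134477]), 'torque': array([0.02222061, 0.0070745 , 0.02581518]), 'width': 0.08519380163749093}
scene {'fx': 606.5822890380246, 'fy': 606.5822890380246, 'cx': 314.9739144750536, 'cy': 236.20726306163957, 'dist': array([-0.1978265,  0.       ,  0.       ,  0.       ,  0.       ]), 'rvec': array([ 1.95685338, -0.70327529,  0.40382182]), 'tvec': array([-0.44339246,  0.23421486,  1.22468308])}
side {'fx': 501.9041562037081, 'fy': 501.9041562037081, 'cx': 314.8734957568688, 'cy': 229.82570968096184, 'dist': array([-0.08040396,  0.        ,  0.        ,  0.        ,  0.        ]), 'rvec': array([ 0.55543141, -2.40127093,  1.50918819]), 'tvec': array([0.46779639, 0.20130542, 0.88639314])}
wrist {'fx': 388.11701184622433, 'fy': 388.11701184622433, 'cx': 317.11835191127835, 'cy': 241.23342060874066, 'dist': array([-0.06049521,  0.        ,  0.        ,  0.        ,  0.        ]), 'tool_from_camera': array([[-7.06040195e-04, -9.49696080e-01, -3.13172248e-01,
         8.01971183e-02],
       [ 9.99999246e-01, -9.85189266e-04,  7.33113242e-04,
        -2.99233507e-04],
       [-1.00476871e-03, -3.13171494e-01,  9.49696060e-01,
        -1.64409153e-01],
       [ 0.00000000e+00,  0.00000000e+00,  0.00000000e+00,
         1.00000000e+00]])}
```

View pics/scene0.png

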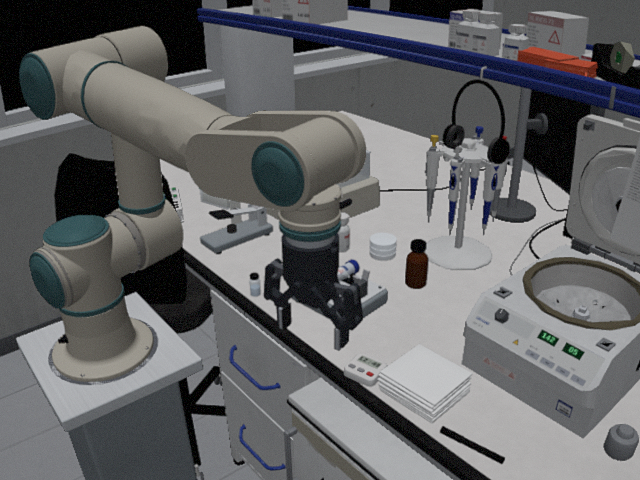

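View pics/side0.png

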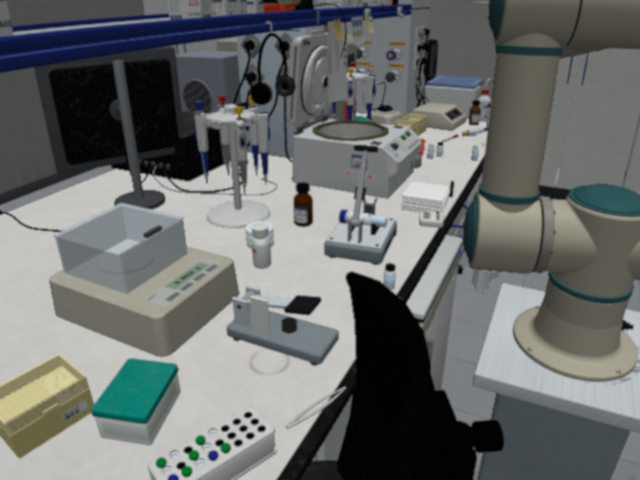

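View pics/wrist0.png

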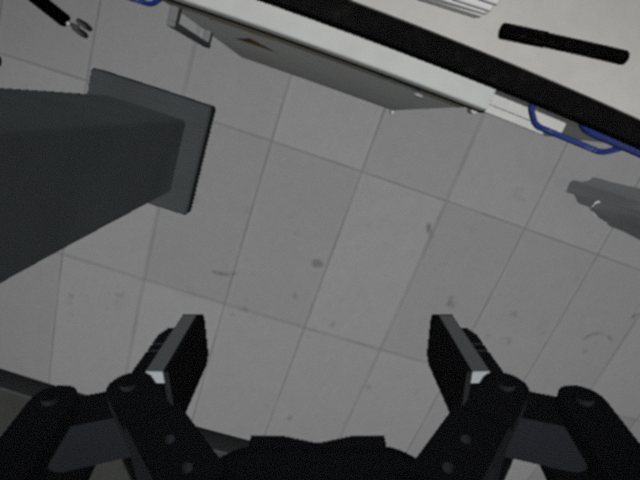

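The side view shows everything: the shaker near (360,235) with its bar raised and the T grip at (367,149), the station near (282,325), the white bottle (262,245), the amber bottle (303,205) and the vial (389,275). I'll enlarge it.

```bash
python3 - <<'E'
import pickle,cv2
d=pickle.load(open("d0.pkl","rb"));im=d["side"]["img"][:,:,::-1]
cv2.imwrite("pics/c1.png",cv2.resize(im[135:265,315:410],None,fx=6,fy=6,interpolation=cv2.INTER_CUBIC)[:,:570][:780] [:600] if 0 else cv2.resize(im[138:263,310:410],None,fx=4.8,fy=4.8,interpolation=cv2.INTER_CUBIC))
cv2.imwrite("pics/c2.png",cv2.resize(im[275:375,215:345],None,fx=6,fy=6,interpolation=cv2.INTER_CUBIC))
im=d["scene"]["img"][:,:,::-1]
cv2.imwrite("pics/c3.png",cv2.resize(im[140:350,170:400],None,fx=2.8,fy=2.8,interpolation=cv2.INTER_CUBIC))
E
```

```text
(no output)
```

View pics/c1.png

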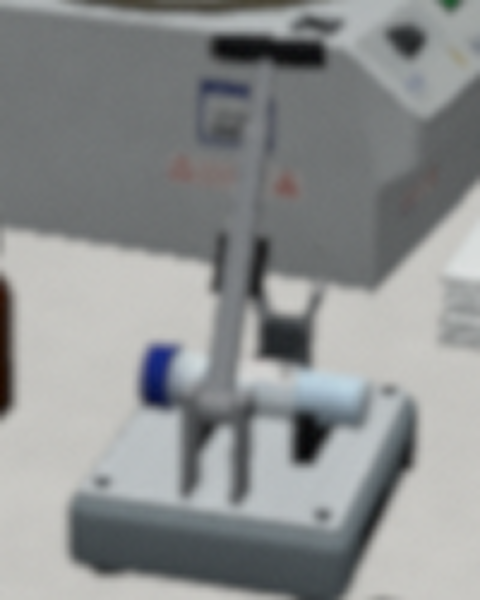

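View pics/c2.png

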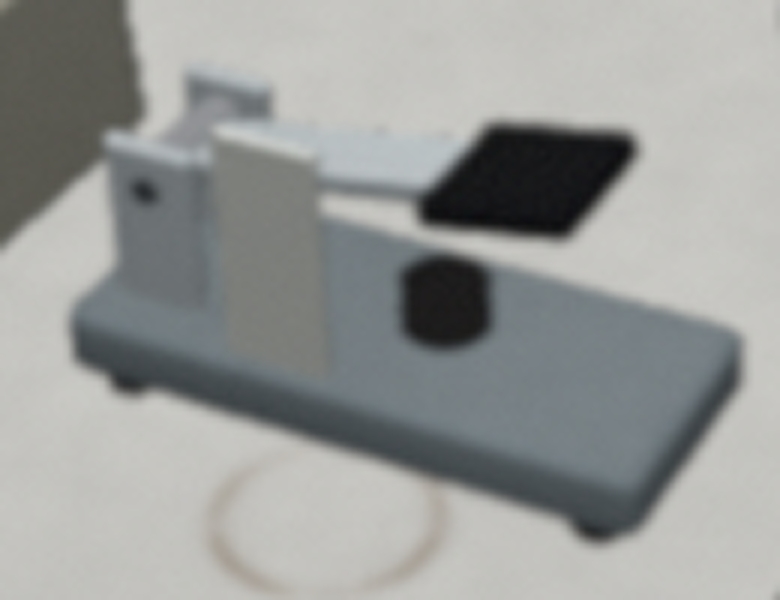

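View pics/c3.png

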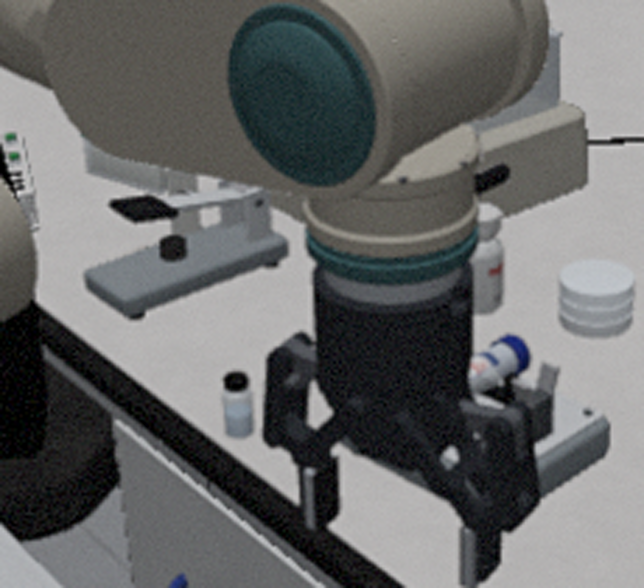

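```bash
cat > h.py <<'E'
import numpy as np,cv2
from scipy.spatial.transform import Rotation as Ro
def cam(d,pos=None,quat=None):
    if "rvec" in d:
        R=Ro.from_rotvec(d["rvec"]).as_matrix(); return -R.T@d["tvec"],R.T
    T=np.array(d["tool_from_camera"]);Rt=Ro.from_quat(quat).as_matrix()
    return Rt@T[:3,3]+pos, Rt@T[:3,:3]
def ray(d,uv,**k):
    K=np.array([[d["fx"],0,d["cx"]],[0,d["fy"],d["cy"]],[0,0,1]])
    p=cv2.undistortPoints(np.array([[uv]],float),K,d["dist"])[0,0]
    c,R=cam(d,**k);v=R@np.array([p[0],p[1],1]);return c,v/np.linalg.norm(v)
def onz(d,uv,z,**k):
    c,v=ray(d,uv,**k);return c+v*(z-c[2])/v[2]
def proj(d,P,**k):
    K=np.array([[d["fx"],0,d["cx"]],[0,d["fy"],d["cy"]],[0,0,1]])
    c,R=cam(d,**k);q=(np.atleast_2d(P)-c)@R
    return cv2.projectPoints(q,np.zeros(3),np.zeros(3),K,d["dist"])[0][:,0]
E
python3 - <<'E'
import pickle
from h import *
np.set_printoptions(precision=4,suppress=True)
d=pickle.load(open("d0.pkl","rb"));s=d["side"];sc=d["scene"]
print("cams",cam(s)[0],cam(sc)[0])
f1=lambda x,y:(x/4.8+310,y/4.8+138)
f2=lambda x,y:(x/6+215,y/6+275)
for n,p,z in[("deckNL",(72,493),.046),("deckNR",(337,527),.046),("deckFR",(412,395),.046),("scr1",(102,482),.048),("scr2",(322,514),.048),("scr3",(390,390),.048),("hinge",(217,402),.094),("gripL",(212,47),.25),("gripR",(325,52),.25)]:
    print(n,onz(s,f1(*p),z))
for n,p,z in[("dNL",(75,322),.028),("dNR",(640,500),.028),("dFR",(742,340),.028),("pad c",(528,178),.095),("padA",(490,125),.0905),("padB",(635,145),.0995),("padC",(570,235),.0995),("padD",(420,210),.0905),("plateTL",(215,127),.106),("plateTR",(322,160),.106)]:
    print(n,onz(s,f2(*p),z))
for n,p,z in[("white",(262,262),0),("amber",(303,222),0),("vial",(389,285),0)]: print(n,onz(s,p,z))
E
```

```text
cams [0.0977 0.8439 0.5686] [-0.2595 -1.0445  0.7701]
deckNL [ 0.5403 -0.0899  0.046 ]
deckNR [ 0.4133 -0.111   0.046 ]
deckFR [ 0.4282 -0.2684  0.046 ]
scr1 [ 0.5305 -0.1032  0.048 ]
scr2 [ 0.423  -0.1168  0.048 ]
scr3 [ 0.4393 -0.2652  0.048 ]
hinge [ 0.4785 -0.1193  0.094 ]
gripL [ 0.5055 -0.1692  0.25  ]
gripR [ 0.455  -0.1838  0.25  ]
dNL [0.5637 0.2657 0.028 ]
dNR [0.3784 0.2645 0.028 ]
dFR [0.3823 0.1874 0.028 ]
pad c [0.4307 0.2272 0.095 ]
padA [0.4563 0.202  0.0905]
padB [0.408  0.2056 0.0995]
padC [0.4048 0.2522 0.0995]
padD [0.4535 0.2482 0.0905]
plateTL [0.5136 0.2572 0.106 ]
plateTR [0.478  0.2584 0.106 ]
white [ 0.6644 -0.0106  0.    ]
amber [ 0.6813 -0.2483  0.    ]
vial [ 0.3661 -0.0412  0.    ]
```

Emit:
servo_tool --plan '[[[0,0,0,-40,0,0,0],[0,0,0,-80,0,0,0],[0,0,0,-120,0,0,0],[0,30,-20,-145,0,0,0],[0,64,-43,-151,0,0,2],[0,98,-65,-151,0,0,4],[0,132,-88,-151,0,0,6],[0,166,-111,-151,0,0,8],[0,200,-133,-151,0,0,10],[0,234,-156,-151,0,0,11.6]]]'

```text
time: 0.98
position: [0.3397, -0.274, 0.3606]
ee_rot: [0.998, 0.059, 0.0, 0.0]
ft_force: [0.7, 0.5, 0.1]
width: 0.0
```

Emit:
servo_tool --plan '[[[0,27,-27,0,0,0,0],[0,54,-54,0,0,0,0],[0,81,-82,0,0,0,0],[0,108,-109,0,0,0,0],[0,135,-136,0,0,0,0],[0,155,-157,0,0,0,0],[0,155,-157,0,0,0,0],[0,155,-157,0,0,0,0],[0,155,-157,0,0,0,0],[0,155,-157,0,0,0,0]]]'

```text
time: 1.82
position: [0.4736, -0.1021, 0.3608]
ee_rot: [0.998, 0.059, -0.0, 0.0]
ft_force: [-0.7, 0.1, -0.3]
width: -0.0002
```

```bash
cat > snap.py <<'E'
from bench import *
import cv2,pickle,sys
t=sys.argv[1];d={}
for n in sys.argv[2:]:
    s=sense();d[n]=snapshot(n);d[n]["pos"]=s["position"];d[n]["quat"]=s["ee_rot"]
    cv2.imwrite(f"pics/{n}{t}.png",d[n]["img"][:,:,::-1])
s=sense();print(s["time"],s["position"],s["ee_rot"],s["ft_force"],s["joint_pos"])
pickle.dump(d,open(f"d{t}.pkl","wb"))
E
python3 snap.py 1 scene wrist side
```

```text
1.9667 [ 0.47362483 -0.10205701  0.36093511] [9.98239769e-01 5.93067489e-02 2.20801385e-04 1.54648142e-04] [0.3448752  0.08703865 0.49433861] [-2.88383381e-01 -3.93338163e-02  1.19310752e+00 -1.53420513e-04
  1.98729837e+00  1.16366770e+00]
```

View pics/scene1.png

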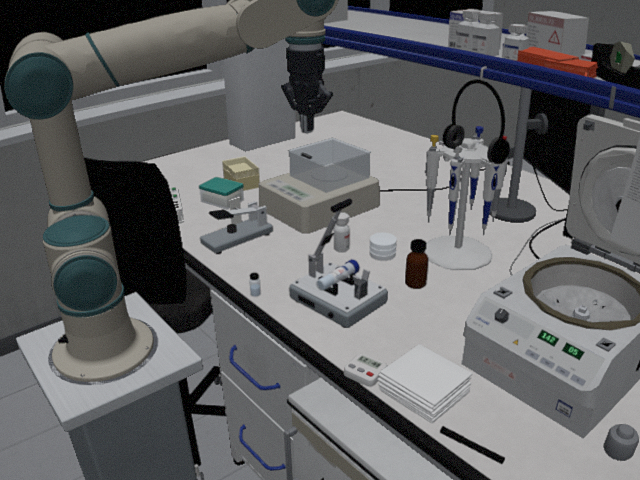

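View pics/wrist1.png

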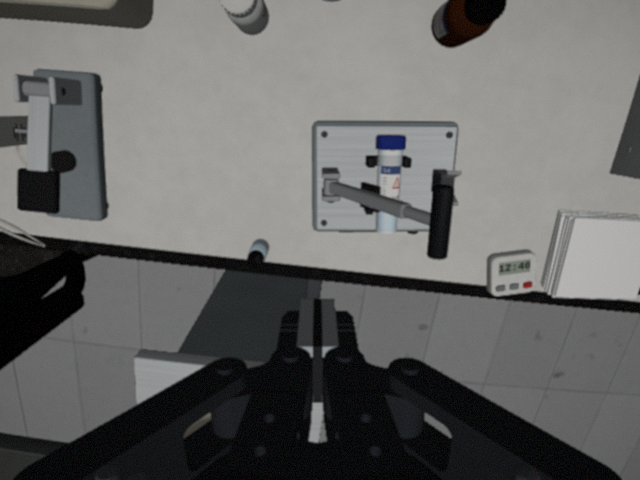

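View pics/side1.png

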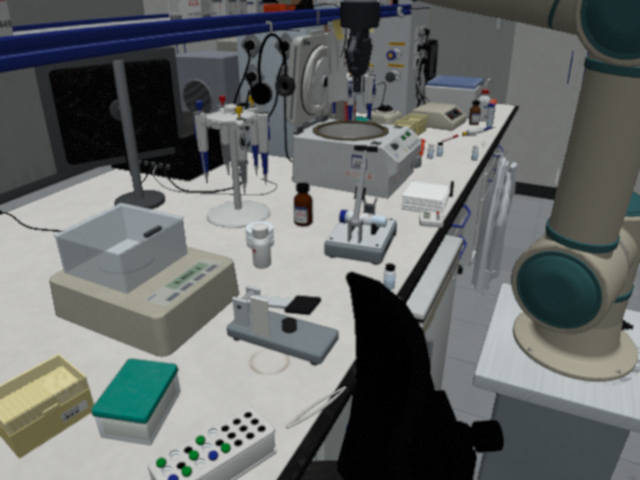

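```bash
python3 - <<'E'
import pickle,cv2
d=pickle.load(open("d1.pkl","rb"));im=d["wrist"]["img"][:,:,::-1]
cv2.imwrite("pics/w1.png",cv2.resize(im[110:270,300:480],None,fx=3.7,fy=3.7,interpolation=cv2.INTER_CUBIC))
cv2.imwrite("pics/w2.png",cv2.resize(im[60:230,0:120],None,fx=3.5,fy=3.5,interpolation=cv2.INTER_CUBIC))
im=d["scene"]["img"][:,:,::-1]
cv2.imwrite("pics/s1.png",cv2.resize(im[185:330,280:400],None,fx=4,fy=4,interpolation=cv2.INTER_CUBIC))
cv2.imwrite("pics/s2.png",cv2.resize(im[190:260,190:290],None,fx=6,fy=6,interpolation=cv2.INTER_CUBIC))
E
```

```text
(no output)
```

View pics/w1.png

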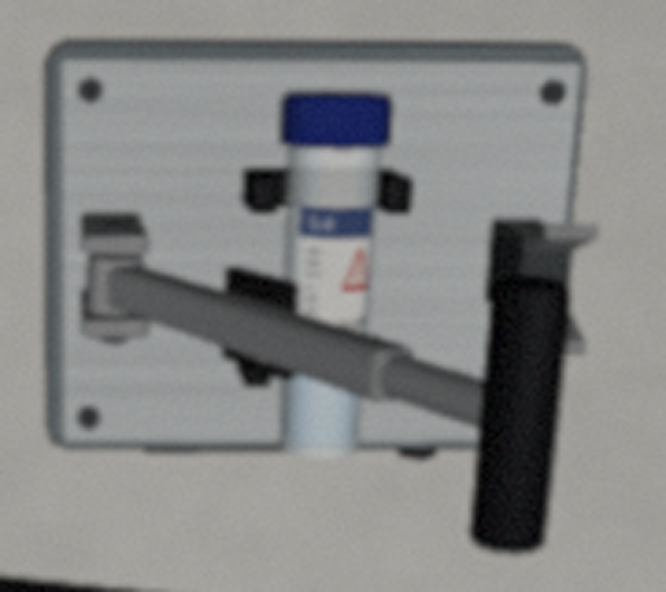

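View pics/w2.png

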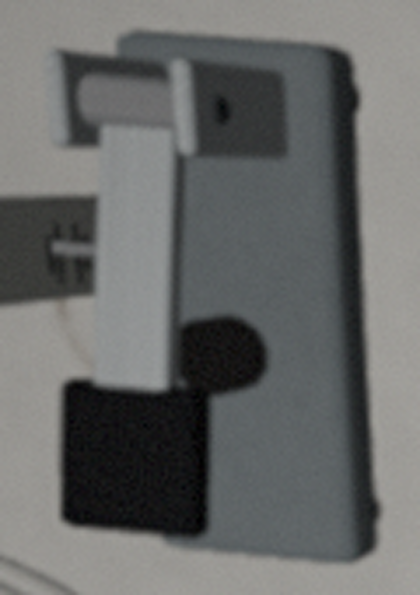

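View pics/s1.png

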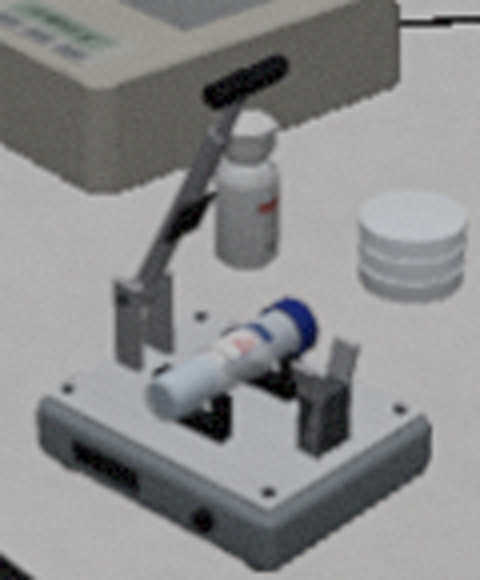

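View pics/s2.png

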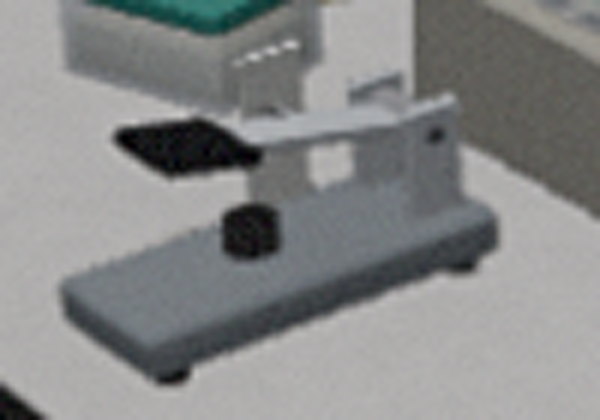

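```bash
cat >> h.py <<'E'
def tri(*rs):
    A=np.zeros((3,3));b=np.zeros(3)
    for c,v in rs:
        M=np.eye(3)-np.outer(v,v);A+=M;b+=M@c
    p=np.linalg.solve(A,b);return p,[float(np.linalg.norm((np.eye(3)-np.outer(v,v))@(p-c)))*1e3 for c,v in rs]
E
python3 - <<'E'
import pickle
from h import *
np.set_printoptions(precision=4,suppress=True)
d=pickle.load(open("d1.pkl","rb"));w=d["wrist"];k=dict(pos=w["pos"],quat=w["quat"]);s=d["side"];sc=d["scene"]
fw=lambda x,y:(x/3.7+300,y/3.7+110)
fv=lambda x,y:(x/3.5,y/3.5+60)
fs=lambda x,y:(x/4+280,y/4+185)
ft=lambda x,y:(x/6+190,y/6+190)
f1=lambda x,y:(x/4.8+310,y/4.8+138)
f2=lambda x,y:(x/6+215,y/6+275)
P={}
for n,p in[("TL",(90,90)),("TR",(552,92)),("BL",(88,418))]: P[n]=onz(w,fw(*p),.048,**k);print("w",n,P[n])
for n,p in[("TL",(200,317)),("TR",(400,409)),("BL",(67,388)),("BR",(268,492))]: print("sc",n,onz(sc,fs(*p),.048))
for n,p in[("TL",(102,482)),("BL",(322,514)),("BR",(390,390))]: print("side",n,onz(s,f1(*p),.048))
print("grip",tri(ray(s,f1(268,50)),ray(sc,fs(246,81))), tri(ray(s,f1(268,50)),ray(sc,fs(246,81)),ray(w,fw(520,412),**k)))
print("pad", tri(ray(s,f2(528,178)),ray(sc,ft(187,145))), tri(ray(s,f2(528,178)),ray(sc,ft(187,145)),ray(w,fv(136,455),**k)))
for n,p in[("TL",(120,35)),("TR",(345,50)),("BR",(360,555))]: print("st w",n,onz(w,fv(*p),.028,**k))
for n,p in[("BL",(62,290)),("BR",(160,350)),("TR",(498,215))]: print("st sc",n,onz(sc,ft(*p),.028))
E
```

```text
w TL [ 0.5313 -0.1043  0.048 ]
w TR [ 0.5492 -0.2532  0.048 ]
w BL [ 0.4224 -0.1171  0.048 ]
sc TL [ 0.5338 -0.1027  0.048 ]
sc TR [ 0.5527 -0.2512  0.048 ]
sc BL [ 0.4263 -0.1144  0.048 ]
sc BR [ 0.444 -0.264  0.048]
side TL [ 0.5305 -0.1032  0.048 ]
side BL [ 0.423  -0.1168  0.048 ]
side BR [ 0.4393 -0.2652  0.048 ]
grip (array([ 0.4877, -0.1941,  0.2453]), [1.293253274650499, 1.2932532746503531]) (array([ 0.4879, -0.194 ,  0.2452]), [1.3301815091864135, 1.2649489383152015, 0.1733824742942812])
pad (array([0.435 , 0.2209, 0.0911]), [1.3770229758042216, 1.3770229758042272]) (array([0.4352, 0.2205, 0.0909]), [1.3871921815295793, 1.4460813386690512, 0.4688924280615558])
st w TL [0.5698 0.2589 0.028 ]
st w TR [0.5715 0.1766 0.028 ]
st w BR [0.3886 0.1783 0.028 ]
st sc BL [0.382  0.2489 0.028 ]
st sc BR [0.387  0.1726 0.028 ]
st sc TR [0.5713 0.1822 0.028 ]
```

Emit:
servo_tool --plan '[[[0,3,10,25,0,0,0],[0,3,20,55,0,0,0],[0,3,30,85,0,0,0],[0,3,38,112,0,0,0],[0,3,38,131,0,0,0],[0,3,44,131,0,0,0],[0,3,50,131,0,0,0],[0,3,55,131,0,0,0],[0,3,55,131,0,0,0],[0,3,55,131,0,0,0]]]'

```text
time: 2.8
position: [0.4841, -0.1561, 0.2314]
ee_rot: [0.998, 0.06, 0.001, 0.001]
ft_force: [0.4, -0.6, -0.3]
width: -0.0001
```

```bash
python3 snap.py 2 scene wrist
```

```text
2.9 [ 0.48394277 -0.15557242  0.23075097] [9.98189693e-01 6.01380318e-02 7.76984280e-04 3.88720255e-04] [0.05336481 0.01406934 0.0001746 ] [-3.83667841e-01 -9.08284193e-04  1.41321076e+00 -3.52516974e-05
  1.72755294e+00  1.06677423e+00]
```

View pics/scene2.png

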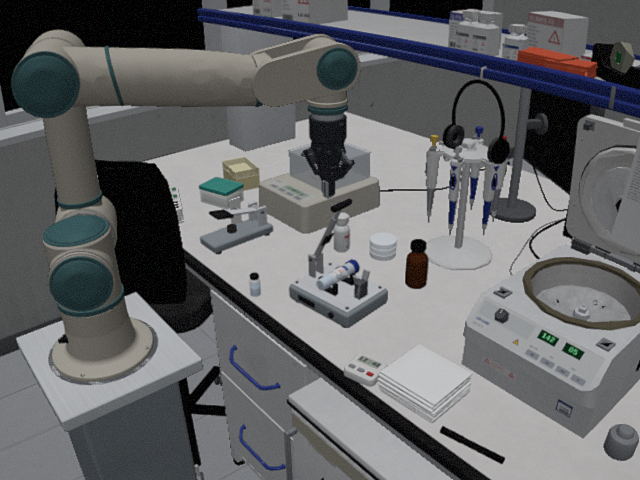

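View pics/wrist2.png

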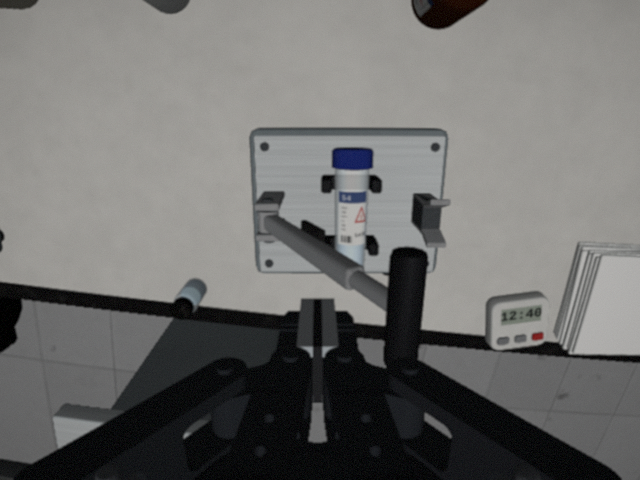

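Emit:
servo_tool --plan '[[[0,0,6,0,0,0,0],[0,0,12,0,0,0,0],[0,0,18,3,0,0,0],[0,0,24,7,0,0,0],[0,0,31,11,0,0,0],[0,0,37,15,0,0,0],[0,0,43,20,0,0,0],[0,0,48,24,0,0,0],[0,0,54,30,0,0,0],[0,0,59,35,0,0,0]]]'

```text
time: 3.73
position: [0.4905, -0.2145, 0.1936]
ee_rot: [0.998, 0.06, -0.0, -0.0]
ft_force: [-1.3, 0.4, 1.0]
width: -0.0002
```

```bash
python3 snap.py 3 side wrist
```

```text
3.8333 [ 0.49004537 -0.21443655  0.19272698] [ 9.98211919e-01  5.97539199e-02 -1.37456229e-03 -7.37842717e-04] [-0.69648932  0.66362364 -0.39623939] [-4.81434677e-01  8.81477422e-02  1.39668547e+00 -1.52134264e-04
  1.65987591e+00  9.69769135e-01]
```

View pics/side3.png

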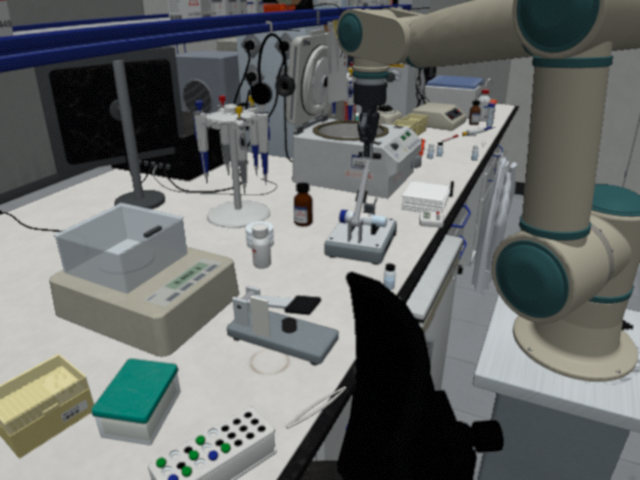

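View pics/wrist3.png

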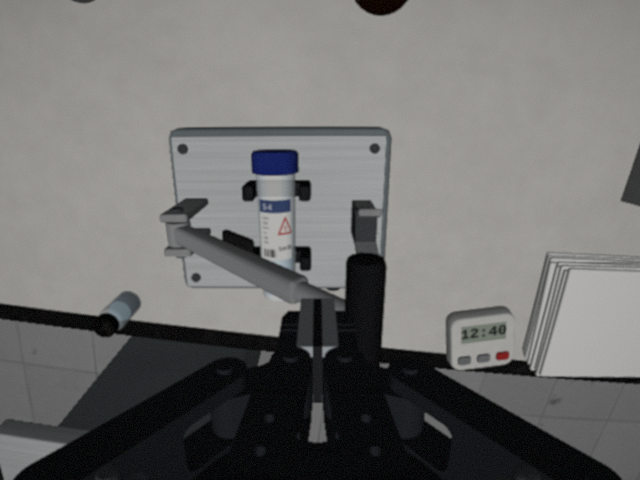

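Emit:
servo_tool --plan '[[[0,0,5,6,0,0,0],[0,0,10,12,0,0,0],[0,0,14,18,0,0,0],[0,0,18,24,0,0,0],[0,0,22,31,0,0,0],[0,0,26,37,0,0,0],[0,0,29,44,0,0,0],[0,0,29,44,0,0,0],[0,0,29,44,0,0,0],[0,0,29,44,0,0,0]]]'

```text
time: 4.67
position: [0.4941, -0.2427, 0.1505]
ee_rot: [0.998, 0.06, -0.0, -0.0]
ft_force: [0.6, 1.2, -0.2]
width: -0.0003
```

```bash
python3 snap.py 4 side scene wrist; python3 - <<'E'
import pickle,cv2
d=pickle.load(open("d4.pkl","rb"));im=d["side"]["img"][:,:,::-1]
a=cv2.resize(im[100:260,310:410],None,fx=3.7,fy=3.7,interpolation=cv2.INTER_CUBIC)
im=d["scene"]["img"][:,:,::-1]
b=cv2.resize(im[170:330,280:390],None,fx=3.7,fy=3.7,interpolation=cv2.INTER_CUBIC)
cv2.imwrite("pics/m4.png",cv2.hconcat([a,b]))
E
```

```text
4.8167 [ 0.49424617 -0.24274934  0.15092162] [9.98184750e-01 6.02260451e-02 1.11710463e-04 1.22705955e-04] [-0.55597083 -0.51311619  0.11869715] [-5.23561237e-01  1.48818340e-01  1.41448250e+00 -8.16105199e-05
  1.57797012e+00  9.26709463e-01]
```

View pics/m4.png

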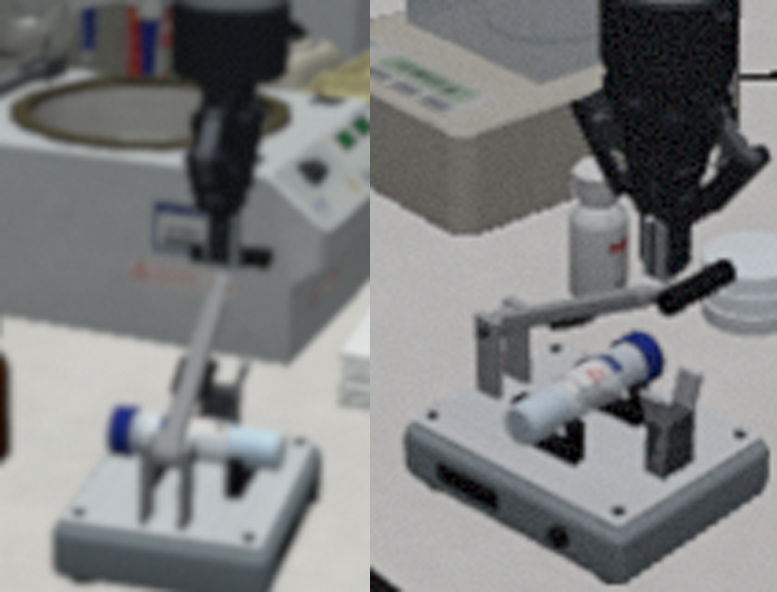

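View pics/wrist4.png

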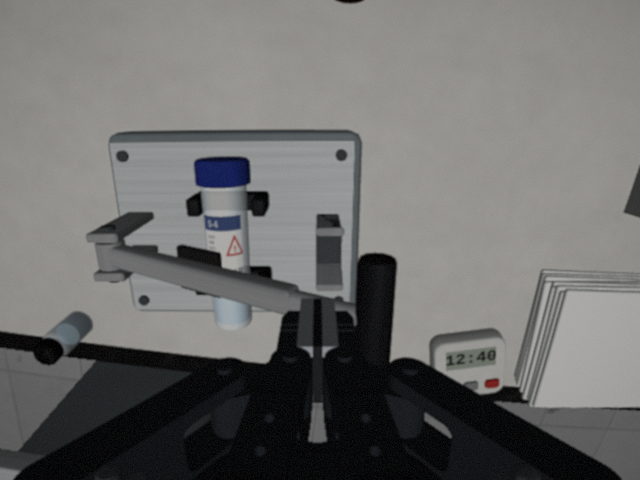

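Emit:
servo_tool --plan '[[[0,0,0,-20,0,0,0],[0,0,0,-37,0,0,0],[0,0,20,-37,0,0,0],[0,0,41,-37,0,0,0],[0,0,41,-28,0,0,0],[0,0,41,-18,0,0,0],[0,0,41,-8,0,0,0],[0,0,41,2,0,0,0],[0,0,41,12,0,0,0],[0,0,41,20,0,0,0]]]'

```text
time: 5.65
position: [0.5, -0.2896, 0.1336]
ee_rot: [0.998, 0.059, 0.003, 0.008]
ft_force: [-0.5, -30.2, 14.4]
width: 0.0002
```

```bash
python3 snap.py 5 side scene; python3 - <<'E'
import pickle,cv2
d=pickle.load(open("d5.pkl","rb"));im=d["side"]["img"][:,:,::-1]
a=cv2.resize(im[100:260,310:410],None,fx=3.7,fy=3.7,interpolation=cv2.INTER_CUBIC)
im=d["scene"]["img"][:,:,::-1]
b=cv2.resize(im[170:330,280:390],None,fx=3.7,fy=3.7,interpolation=cv2.INTER_CUBIC)
cv2.imwrite("pics/m5.png",cv2.hconcat([a,b]))
E
```

```text
5.75 [ 0.49988048 -0.29004886  0.13319407] [0.9982661  0.05827289 0.0026146  0.00788809] [  1.57310471 -25.3826898    7.45269124] [-0.58468541  0.22474701  1.36437006 -0.00949503  1.53883221  0.86973375]
```

View pics/m5.png

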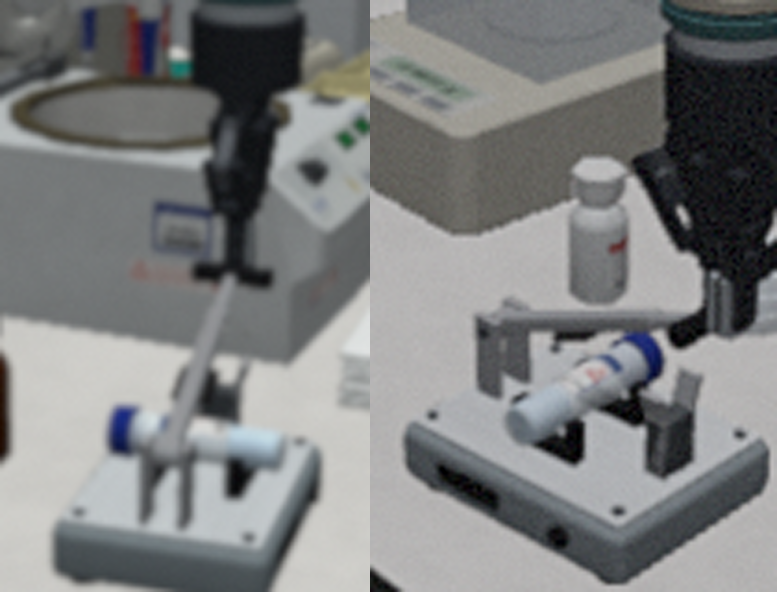

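Emit:
servo_tool --plan '[[[0,0,10,0,0,0,0],[0,0,10,-20,0,0,0],[0,0,10,-45,0,0,0],[0,0,0,-50,0,0,0],[0,0,-8,-50,0,0,0],[0,0,-8,-42,0,0,0],[0,0,-8,-34,0,0,0],[0,0,-8,-26,0,0,0],[0,0,-8,-18,0,0,0],[0,0,-8,-12,0,0,0]]]'

```text
time: 6.58
position: [0.4975, -0.2755, 0.1402]
ee_rot: [0.998, 0.06, -0.001, -0.001]
ft_force: [0.2, -1.9, 1.5]
width: 0.0001
```

```bash
python3 snap.py 6 side scene; python3 - <<'E'
import pickle,cv2
d=pickle.load(open("d6.pkl","rb"));im=d["side"]["img"][:,:,::-1]
a=cv2.resize(im[100:260,310:410],None,fx=3.7,fy=3.7,interpolation=cv2.INTER_CUBIC)
im=d["scene"]["img"][:,:,::-1]
b=cv2.resize(im[170:330,280:390],None,fx=3.7,fy=3.7,interpolation=cv2.INTER_CUBIC)
cv2.imwrite("pics/m6.png",cv2.hconcat([a,b]))
E
```

```text
6.6833 [ 0.49740892 -0.2754426   0.14062598] [ 9.98200214e-01  5.99502317e-02 -1.27014452e-03 -8.30116279e-04] [-0.39658776 -0.13047168  0.21746298] [-5.70582052e-01  2.07584109e-01  1.36905880e+00 -1.56807247e-04
  1.56798040e+00  8.80242415e-01]
```

View pics/m6.png

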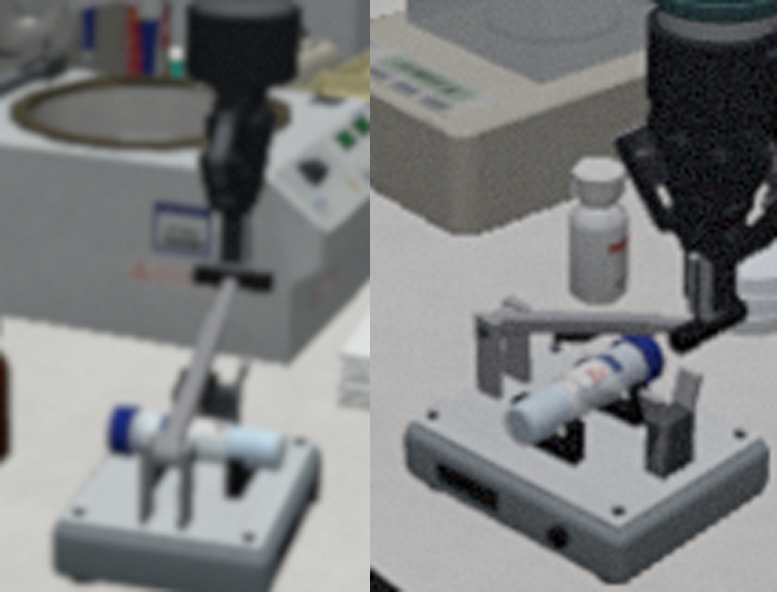

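Emit:
servo_tool --plan '[[[0,0,1,5,0,0,0],[0,0,2,10,0,0,0],[0,0,3,15,0,0,0],[0,0,4,20,0,0,0],[0,0,5,25,0,0,0],[0,0,6,29,0,0,0],[0,0,6,33,0,0,0],[0,0,6,36,0,0,0],[0,0,6,38,0,0,0],[0,0,6,38,0,0,0]]]'

```text
time: 7.52
position: [0.4986, -0.2812, 0.104]
ee_rot: [0.998, 0.06, -0.0, -0.0]
ft_force: [-1.1, 0.5, 0.1]
width: -0.0001
```

Emit:
servo_tool --plan '[[[0,0,0,1,0,0,0],[0,0,0,2,0,0,0],[0,0,0,3,0,0,0],[0,0,0,4,0,0,0],[0,0,0,5,0,0,0],[0,0,0,5,0,0,0],[0,0,0,5,0,0,0],[0,0,0,5,0,0,0],[0,0,0,5,0,0,0],[0,0,0,5,0,0,0]]]'

```text
time: 8.35
position: [0.4989, -0.2815, 0.0996]
ee_rot: [0.998, 0.06, -0.0, -0.0]
ft_force: [0.3, -0.7, 0.8]
width: 0.0002
```

```bash
python3 snap.py 7 side scene; python3 - <<'E'
import pickle,cv2
d=pickle.load(open("d7.pkl","rb"));im=d["side"]["img"][:,:,::-1]
a=cv2.resize(im[100:260,310:410],None,fx=3.7,fy=3.7,interpolation=cv2.INTER_CUBIC)
im=d["scene"]["img"][:,:,::-1]
b=cv2.resize(im[170:330,280:390],None,fx=3.7,fy=3.7,interpolation=cv2.INTER_CUBIC)
cv2.imwrite("pics/m7.png",cv2.hconcat([a,b]))
E
```

```text
8.45 [ 0.49886029 -0.28148925  0.09962606] [ 9.98189233e-01  6.01518966e-02 -3.37659061e-06 -7.10859909e-05] [ 0.47942527 -0.36532555  0.91503875] [-5.78252395e-01  2.46147977e-01  1.40778469e+00  1.10524191e-04
  1.48775014e+00  8.72158299e-01]
```

View pics/m7.png

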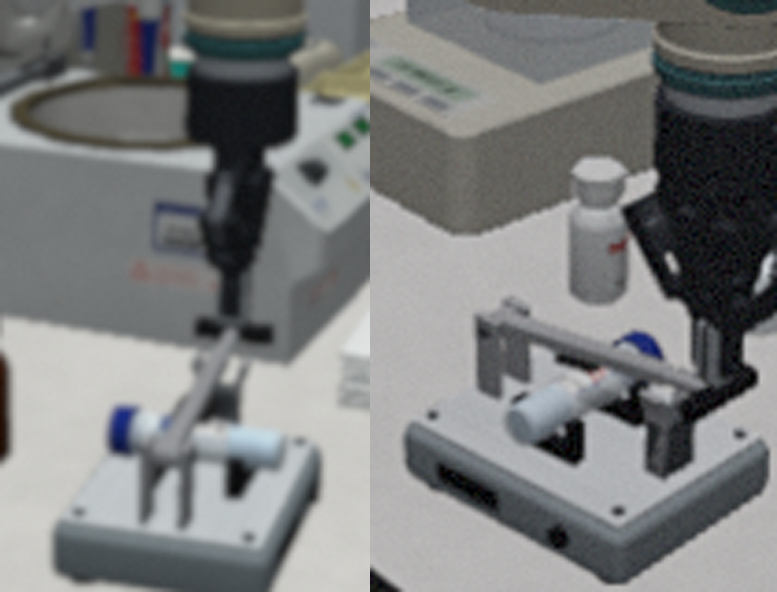

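Emit:
servo_tool --plan '[[[0,0,0,1,0,0,0],[0,0,0,2,0,0,0],[0,0,0,3,0,0,0],[0,0,0,4,0,0,0],[0,0,0,4,0,0,0],[0,0,0,4,0,0,0],[0,0,0,4,0,0,0],[0,0,0,4,0,0,0],[0,0,0,4,0,0,0],[0,0,0,4,0,0,0]]]'

```text
time: 9.28
position: [0.4988, -0.2815, 0.0956]
ee_rot: [0.998, 0.06, -0.0, -0.0]
ft_force: [0.8, -0.7, 0.4]
width: -0.0001
```

```bash
python3 snap.py 8 side scene wrist; python3 - <<'E'
import pickle,cv2
d=pickle.load(open("d8.pkl","rb"));im=d["side"]["img"][:,:,::-1]
a=cv2.resize(im[160:250,320:390],None,fx=6,fy=6,interpolation=cv2.INTER_CUBIC)
im=d["scene"]["img"][:,:,::-1]
b=cv2.resize(im[220:310,330:390],None,fx=6,fy=6,interpolation=cv2.INTER_CUBIC)
cv2.imwrite("pics/m8.png",cv2.hconcat([a,b]))
im=d["wrist"]["img"][:,:,::-1]
cv2.imwrite("pics/w8.png",cv2.resize(im[130:380,140:440],None,fx=2.4,fy=2.4))
E
```

```text
9.4333 [ 0.49880334 -0.2814606   0.09560034] [ 9.98187185e-01  6.01857666e-02 -9.26122153e-05 -8.85781397e-05] [ 0.5780486  -0.33051573  0.49469414] [-5.78223539e-01  2.49471648e-01  1.41216718e+00  3.20076761e-05
  1.48020814e+00  8.72125564e-01]
```

View pics/m8.png

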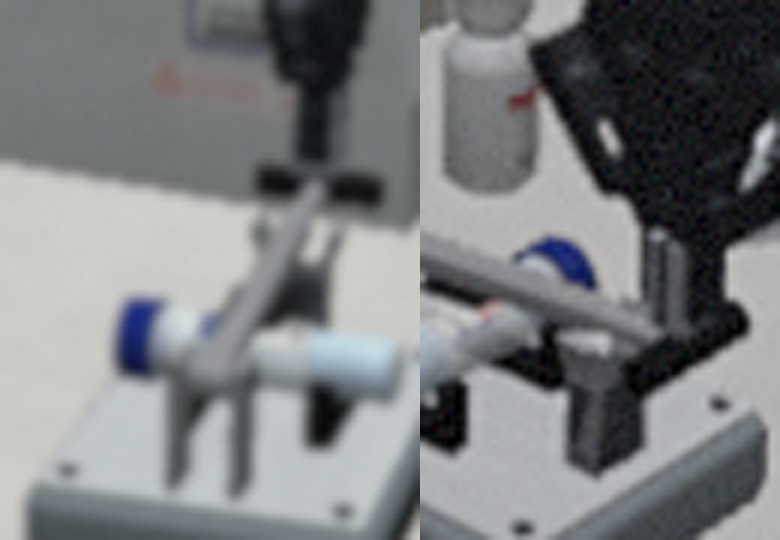

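View pics/w8.png

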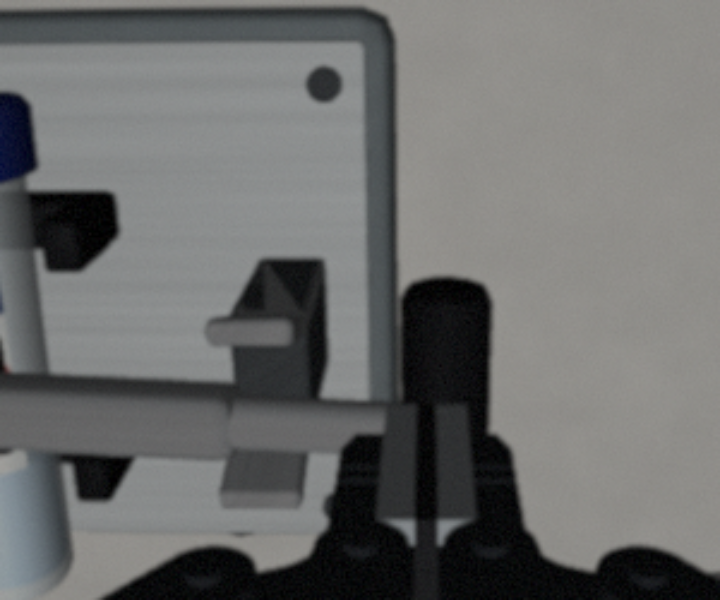

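Emit:
servo_tool --plan '[[[0,0,0,1,0,0,0],[0,0,0,2,0,0,0],[0,0,0,3,0,0,0],[0,0,0,4,0,0,0],[0,0,0,5,0,0,0],[0,0,0,6,0,0,0],[0,0,0,6,0,0,0],[0,0,0,6,0,0,0],[0,0,0,6,0,0,0],[0,0,0,6,0,0,0]]]'

```text
time: 10.27
position: [0.4988, -0.2814, 0.0895]
ee_rot: [0.998, 0.06, -0.0, -0.0]
ft_force: [-0.3, 0.3, -0.5]
width: -0.0
```

```bash
python3 snap.py 9 side scene wrist; python3 - <<'E'
import pickle,cv2
d=pickle.load(open("d9.pkl","rb"));im=d["side"]["img"][:,:,::-1]
a=cv2.resize(im[160:250,320:390],None,fx=6,fy=6,interpolation=cv2.INTER_CUBIC)
im=d["scene"]["img"][:,:,::-1]
b=cv2.resize(im[220:310,330:390],None,fx=6,fy=6,interpolation=cv2.INTER_CUBIC)
cv2.imwrite("pics/m9.png",cv2.hconcat([a,b]))
im=d["wrist"]["img"][:,:,::-1]
cv2.imwrite("pics/w9.png",cv2.resize(im[130:380,140:440],None,fx=2.4,fy=2.4))
E
```

```text
10.4167 [ 0.49877889 -0.28139839  0.08952735] [ 9.98186967e-01  6.01891379e-02 -1.44352000e-04 -1.59611217e-04] [0.20844776 0.69199239 0.06485296] [-5.78183456e-01  2.54691558e-01  1.41855500e+00  8.47465855e-05
  1.46876817e+00  8.72153142e-01]
```

View pics/m9.png

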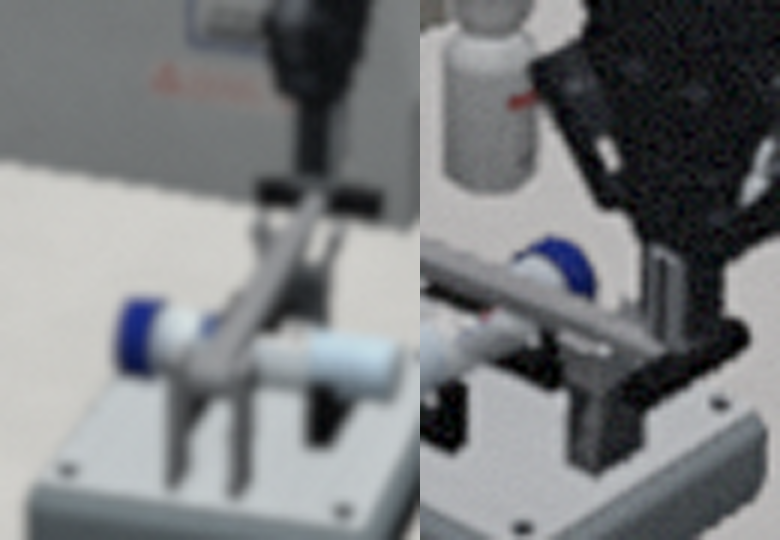

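View pics/w9.png

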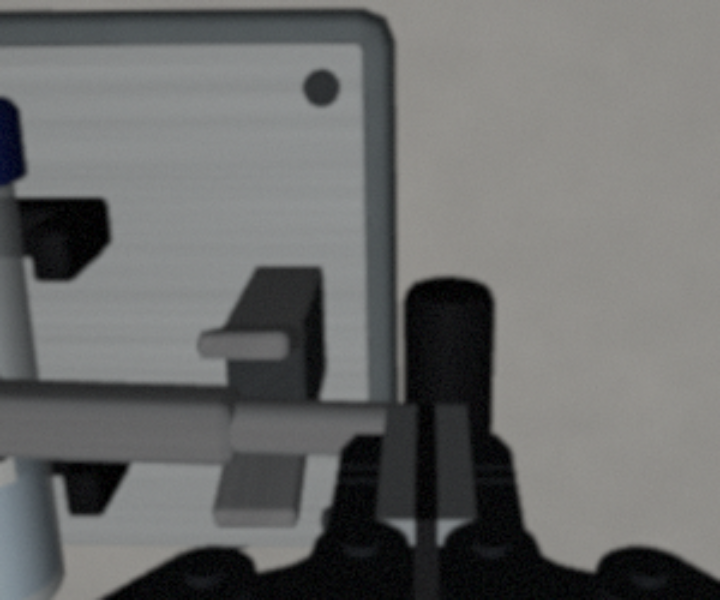

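```bash
python3 - <<'E'
import pickle
from h import *
d=pickle.load(open("d9.pkl","rb"));s=d["side"];sc=d["scene"];w=d["wrist"]
print(tri(ray(s,(373.3,192)),ray(sc,(374.2,278.7))))
c=np.array([.487,-.184]);y=np.array([-.12,.993])
for a in(0,.03,.06,.1):
    p=c+y*(.068-.17*np.cos(a));P=[*p,.094+.17*np.sin(a)]
    print(a,P,proj(s,P),proj(sc,P))
E
```

```text
(array([ 0.49829513, -0.28509973,  0.10611161]), [1.977352628803164, 1.977352628803158])
0 [np.float64(0.49924), np.float64(-0.285286), np.float64(0.094)] [[372.32356968 195.73297897]] [[373.87290722 284.31869888]]
0.03 [np.float64(0.49923082068847935), np.float64(-0.2852100411971666), np.float64(0.09909923503442426)] [[372.39451735 193.87901804]] [[373.92306805 282.22868394]]
0.06 [np.float64(0.49920329101467814), np.float64(-0.2849822331464618), np.float64(0.10419388110150558)] [[372.4513571  192.04117028]] [[373.91593687 280.10587937]]
0.1 [np.float64(0.4991380849716717), np.float64(-0.28444265314058353), np.float64(0.11097168082996078)] [[372.50501146 189.61784814]] [[373.8167535  277.22831715]]
```

```bash
python3 - <<'E'
import pickle
from h import *
d=pickle.load(open("d9.pkl","rb"));s=d["side"];sc=d["scene"];w=d["wrist"]
R=Ro.from_quat(w["quat"]).as_matrix()
for t in((0,0,0),(.011,0,0),(.011,0,-.019),(-.011,0,0),(.011,0,-.025),(.011,0.01,0)):
    P=w["pos"]+R@np.array(t);print(t,proj(w,P,pos=w["pos"],quat=w["quat"]),proj(s,P),proj(sc,P))
E
```

```text
(0, 0, 0) [[317.4222629  293.98064676]] [[371.89080652 197.90749951]] [[372.36148033 285.45865847]]
(0.011, 0, 0) [[317.41141972 272.24363156]] [[367.68722675 197.40121211]] [[375.68645666 283.38530539]]
(0.011, 0, -0.019) [[317.49009705 290.16085711]] [[367.94834869 190.44126355]] [[375.99376553 275.66795082]]
(-0.011, 0, 0) [[317.43257306 314.85044647]] [[376.11463904 198.41667836]] [[368.99815243 287.55448191]]
(0.011, 0, -0.025) [[317.51872367 296.6823191 ]] [[368.03114216 188.22547424]] [[376.09091478 273.20673931]]
(0.011, 0.01, 0) [[339.22788184 272.21488378]] [[368.63347536 196.02351027]] [[379.39756075 285.103357  ]]
```

Emit:
servo_tool --plan '[[[0,0,0,1,0,0,0],[0,0,0,2,0,0,0],[0,0,0,3,0,0,0],[0,0,0,4,0,0,0],[0,0,0,5,0,0,0],[0,0,0,6,0,0,0],[0,0,0,7,0,0,0],[0,0,0,8,0,0,0],[0,0,0,9,0,0,0],[0,0,0,9,0,0,0]]]'

```text
time: 11.25
position: [0.4989, -0.2815, 0.0805]
ee_rot: [0.998, 0.06, 0.0, -0.0]
ft_force: [-0.0, -0.3, 1.0]
width: 0.0
```

Emit:
servo_tool --plan '[[[0,0,0,0.5,0,0,0],[0,0,0,1,0,0,0],[0,0,0,1.5,0,0,0],[0,0,0,2,0,0,0],[0,0,0,2.5,0,0,0],[0,0,0,3,0,0,0],[0,0,0,3.5,0,0,0],[0,0,0,4,0,0,0],[0,0,0,4,0,0,0],[0,0,0,4,0,0,0]]]'

```text
time: 12.08
position: [0.4992, -0.2818, 0.0798]
ee_rot: [0.998, 0.06, 0.001, 0.001]
ft_force: [-6.6, 4.1, 18.4]
width: -0.0004
```

```bash
python3 snap.py 10 side scene wrist; python3 - <<'E'
import pickle,cv2
d=pickle.load(open("d10.pkl","rb"));im=d["side"]["img"][:,:,::-1]
a=cv2.resize(im[160:250,320:390],None,fx=6,fy=6,interpolation=cv2.INTER_CUBIC)
im=d["scene"]["img"][:,:,::-1]
b=cv2.resize(im[220:310,330:390],None,fx=6,fy=6,interpolation=cv2.INTER_CUBIC)
cv2.imwrite("pics/m10.png",cv2.hconcat([a,b]))
E
```

```text
12.2333 [ 0.49917899 -0.2818022   0.07984484] [9.98187975e-01 6.01650272e-02 6.95872982e-04 6.72477455e-04] [-7.62834879  3.89680598 16.88821817] [-5.78215605e-01  2.63013064e-01  1.42879313e+00 -2.52582466e-04
  1.44786735e+00  8.72208627e-01]
```

View pics/m10.png

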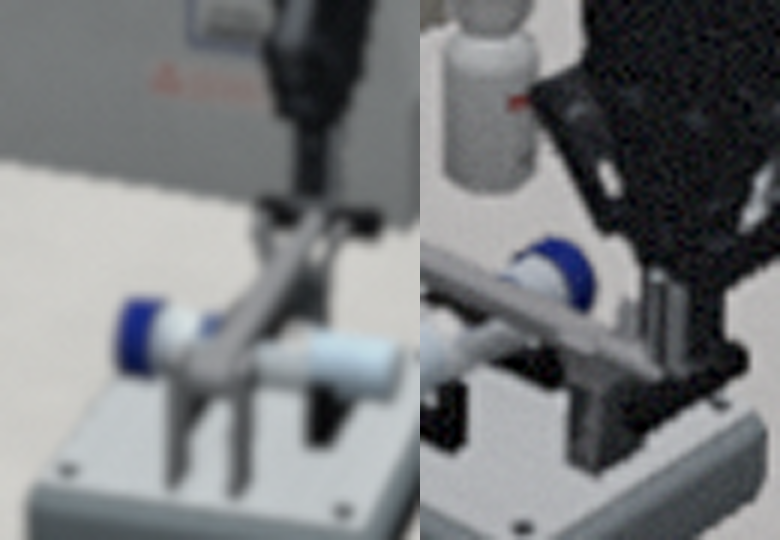

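Emit:
servo_tool --plan '[[[0,0,0,-5,0,0,0],[0,0,0,-35,0,0,0],[0,0,0,-70,0,0,0],[0,0,0,-105,0,0,0],[0,0,-20,-130,0,0,0],[0,0,-55,-140,0,0,0],[0,0,-92,-140,0,0,0],[0,-1,-130,-140,0,0,0],[0,-1,-168,-140,0,0,0],[0,-1,-206,-140,0,0,0]]]'

```text
time: 13.07
position: [0.4724, -0.0754, 0.2163]
ee_rot: [0.998, 0.06, -0.0, -0.0]
ft_force: [0.3, 0.3, -0.0]
width: -0.0
```

Emit:
servo_tool --plan '[[[0,0,-38,0,0,0,0],[0,0,-76,0,0,0,0],[0,-1,-114,0,0,0,0],[0,-1,-152,0,0,0,0],[0,-1,-190,0,0,0,0],[0,-1,-228,0,0,0,0],[0,-2,-266,0,0,0,0],[0,-2,-300,0,0,0,0],[0,-2,-300,0,0,0,0],[0,-2,-300,0,0,0,0]]]'

```text
time: 13.9
position: [0.4344, 0.2217, 0.216]
ee_rot: [0.998, 0.062, -0.001, 0.0]
ft_force: [0.5, -0.9, 0.4]
width: 0.0001
```

```bash
python3 snap.py 11 side scene wrist; python3 - <<'E'
import pickle,cv2
d=pickle.load(open("d11.pkl","rb"));im=d["side"]["img"][:,:,::-1]
a=cv2.resize(im[160:250,320:390],None,fx=6,fy=6,interpolation=cv2.INTER_CUBIC)
im=d["scene"]["img"][:,:,::-1]
b=cv2.resize(im[220:310,330:390],None,fx=6,fy=6,interpolation=cv2.INTER_CUBIC)
cv2.imwrite("pics/m11.png",cv2.hconcat([a,b]))
E
```

```text
14.05 [0.43524647 0.21952781 0.21646296] [ 9.98222183e-01  5.96018255e-02 -1.98435286e-04  2.36539430e-04] [-0.25212309  0.17208578  0.58349144] [ 3.91570975e-01 -5.56564185e-02  1.49509616e+00 -3.20711553e-04
  1.70268227e+00  1.84305087e+00]
```

View pics/m11.png

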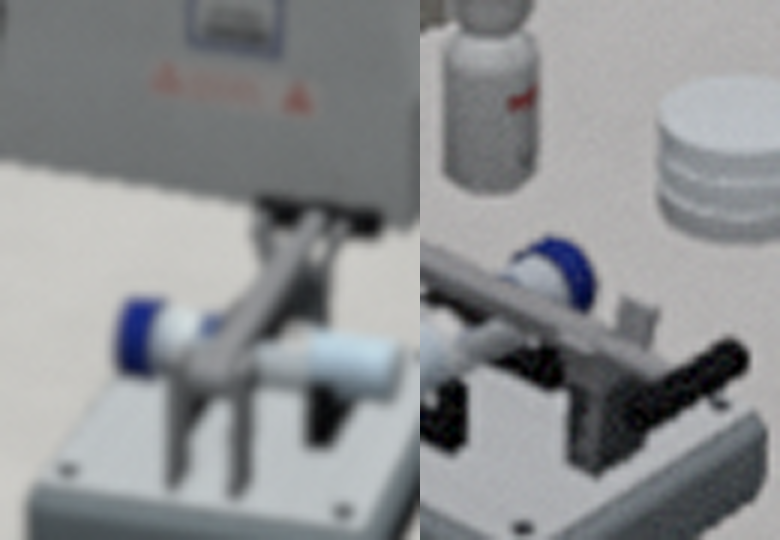

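View pics/wrist11.png

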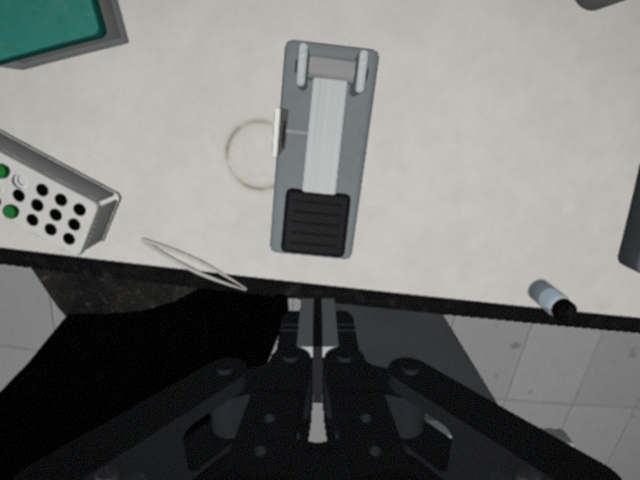

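View pics/scene11.png

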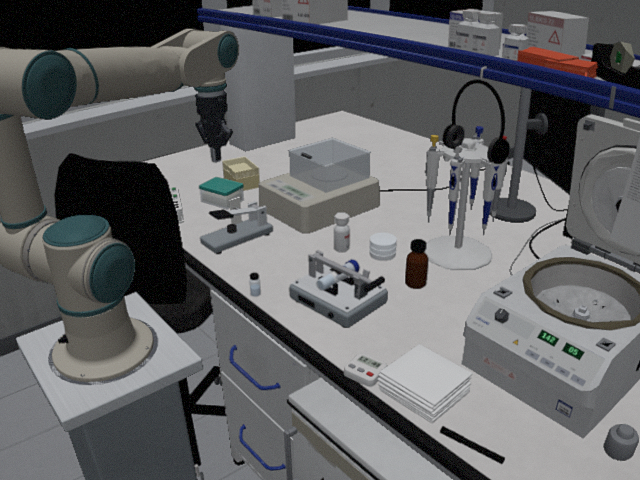

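View pics/side11.png

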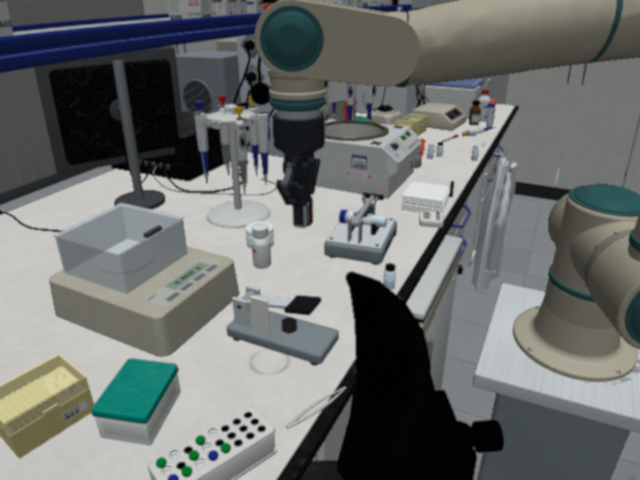

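```bash
python3 - <<'E'
import pickle
from h import *
np.set_printoptions(precision=4,suppress=True)
d=pickle.load(open("d11.pkl","rb"));w=d["wrist"];k=dict(pos=w["pos"],quat=w["quat"])
for p,z in[((317.5,223),.095),((287,189),.0905),((350,195),.0905),((350,257),.0995),((283,251),.0995)]:print(onz(w,p,z,**k))
for p in[(288,41),(377,51),(350,258),(272,250)]:print("deck",onz(w,p,.028,**k))
E
```

```text
[0.4356 0.2196 0.095 ]
[0.4581 0.2455 0.0905]
[0.4592 0.1976 0.0905]
[0.4128 0.1916 0.0995]
[0.4115 0.2435 0.0995]
deck [0.5699 0.2603 0.028 ]
deck [0.5712 0.1857 0.028 ]
deck [0.3858 0.1817 0.028 ]
deck [0.3851 0.2576 0.028 ]
```

Emit:
servo_tool --plan '[[[0,0,0,25,0,0,0],[0,0,0,55,0,0,0],[0,0,0,80,0,0,0],[0,0,0,100,0,0,0],[0,0,0,110,0,0,0],[0,0,0,116,0,0,0],[0,0,0,116,0,0,0],[0,0,0,116,0,0,0],[0,0,0,116,0,0,0],[0,0,0,116,0,0,0]]]'

```text
time: 14.88
position: [0.4359, 0.2206, 0.102]
ee_rot: [0.998, 0.06, 0.001, -0.0]
ft_force: [-0.3, 0.5, -0.9]
width: -0.0
```

```bash
cat > st.py <<'E'
import pickle,cv2,sys
t=sys.argv[1]
d=pickle.load(open(f"d{t}.pkl","rb"));im=d["side"]["img"][:,:,::-1]
a=cv2.resize(im[260:370,220:345],None,fx=5,fy=5,interpolation=cv2.INTER_CUBIC)
cv2.imwrite(f"pics/m{t}.png",a)
im=d["scene"]["img"][:,:,::-1]
b=cv2.resize(im[180:260,190:290],None,fx=6,fy=6,interpolation=cv2.INTER_CUBIC)
cv2.imwrite(f"pics/n{t}.png",b)
E
python3 snap.py 12 side scene wrist;python3 st.py 12
```

```text
15.0333 [0.43543315 0.22055019 0.10131376] [ 9.98186568e-01  6.01933915e-02  5.60884189e-04 -1.26828101e-04] [-0.46801601  0.41028206  0.37302755] [ 3.93247863e-01  9.97904280e-03  1.66239832e+00 -1.27655007e-04
  1.46807223e+00  1.84359759e+00]
```

View pics/m12.png

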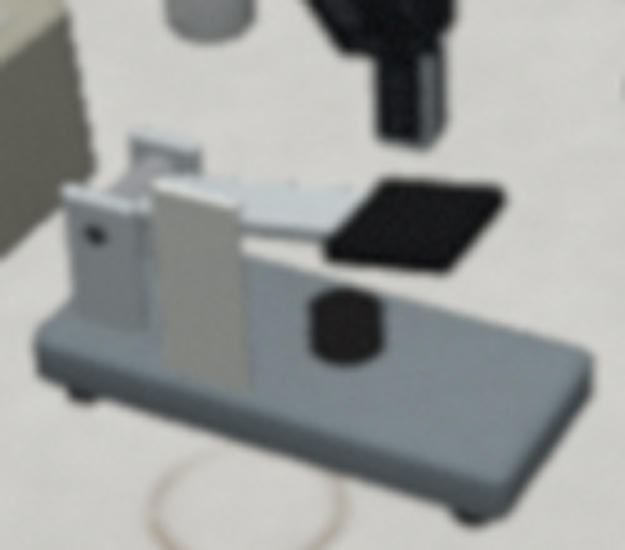

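View pics/n12.png

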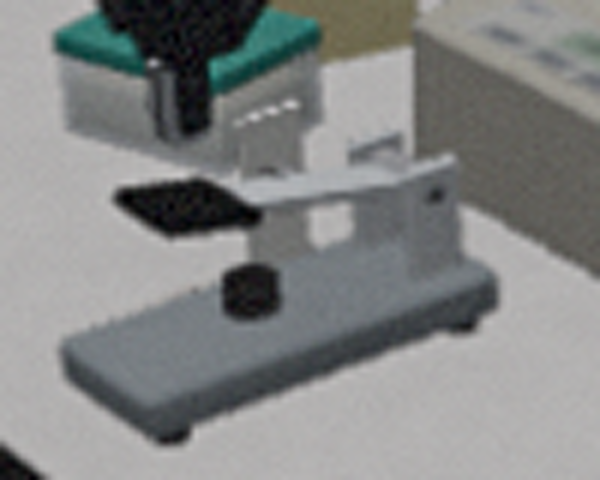

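View pics/wrist12.png

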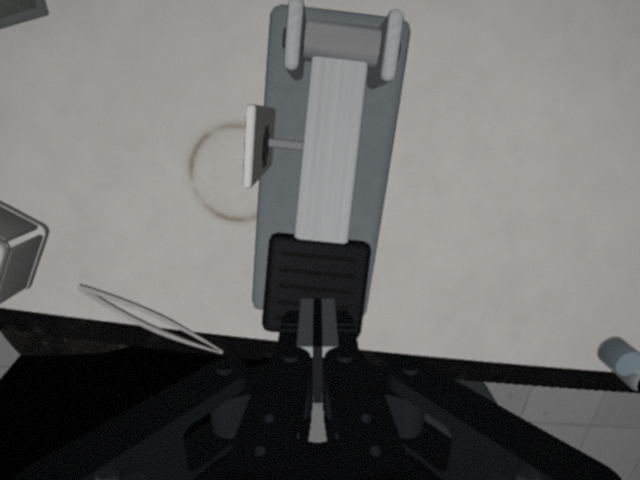

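Emit:
servo_tool --plan '[[[0,0,0,5,0,0,0],[0,0,0,10,0,0,0],[0,0,0,14,0,0,0],[0,0,0,18,0,0,0],[0,0,0,21,0,0,0],[0,0,0,23,0,0,0],[0,0,0,24,0,0,0],[0,0,0,25,0,0,0],[0,0,0,25,0,0,0],[0,0,0,25,0,0,0]]]'

```text
time: 15.87
position: [0.4353, 0.2204, 0.0759]
ee_rot: [0.998, 0.06, 0.0, 0.0]
ft_force: [0.3, -0.2, -0.2]
width: 0.0
```

```bash
python3 -c "
from bench import *
s=sense();print(s['position'],s['ft_force'])"
```

```text
[0.4352543  0.22043475 0.07585207] [ 0.34165069 -0.21025551 -0.15066234]
```

Emit:
servo_tool --plan '[[[0,0,0,1,0,0,0],[0,0,0,2,0,0,0],[0,0,0,3,0,0,0],[0,0,0,4,0,0,0],[0,0,0,5,0,0,0],[0,0,0,5,0,0,0],[0,0,0,5,0,0,0],[0,0,0,5,0,0,0],[0,0,0,5,0,0,0],[0,0,0,5,0,0,0]]]'

```text
time: 16.7
position: [0.4352, 0.2205, 0.0707]
ee_rot: [0.998, 0.06, 0.0, -0.0]
ft_force: [-2.4, 0.9, 3.3]
width: -0.0005
```

```bash
python3 snap.py 13 side scene wrist;python3 st.py 13
```

```text
16.85 [0.43512959 0.2204709  0.07069996] [ 9.98189514e-01  6.01472557e-02  1.68008945e-05 -3.23579833e-05] [-1.68851202  1.02141464  4.43682207] [3.93226472e-01 4.09096296e-02 1.69499098e+00 5.08670168e-05
 1.40563913e+00 1.84364728e+00]
```

View pics/m13.png

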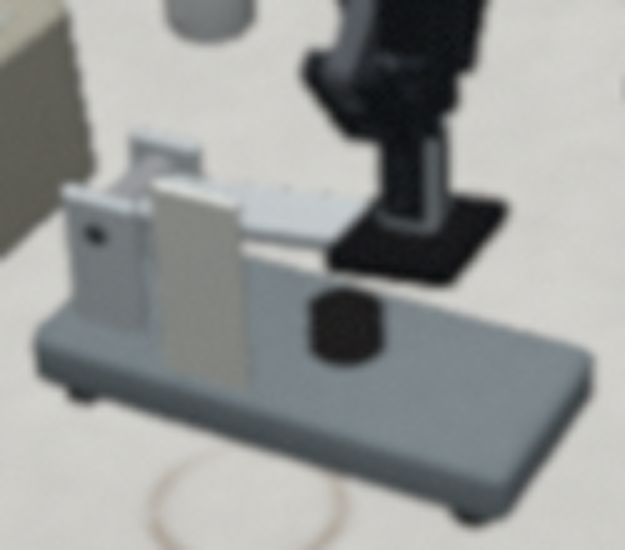

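View pics/n13.png

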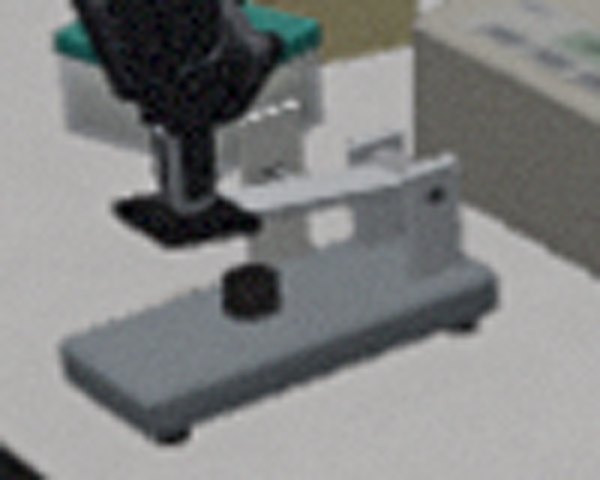

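Emit:
servo_tool --plan '[[[0,0,0,2,0,0,0],[0,0,0,4,0,0,0],[0,0,0,6,0,0,0],[0,0,0,8,0,0,0],[0,0,0,10,0,0,0],[0,0,0,12,0,0,0],[0,0,0,14,0,0,0],[0,0,0,14,0,0,0],[0,0,0,14,0,0,0],[0,0,0,14,0,0,0]]]'

```text
time: 17.68
position: [0.4348, 0.2204, 0.0566]
ee_rot: [0.998, 0.06, -0.0, 0.0]
ft_force: [-4.4, 0.0, 7.3]
width: -0.0002
```

```bash
python3 snap.py 14 side scene wrist;python3 st.py 14
```

```text
17.8333 [0.4347659  0.22037683 0.05662452] [ 9.98187793e-01  6.01739652e-02 -4.65377868e-04  8.36492748e-05] [-4.22947985 -0.09245919  6.93519911] [3.93274778e-01 5.68557790e-02 1.70846189e+00 1.48980046e-04
 1.37720929e+00 1.84362169e+00]
```

View pics/m14.png

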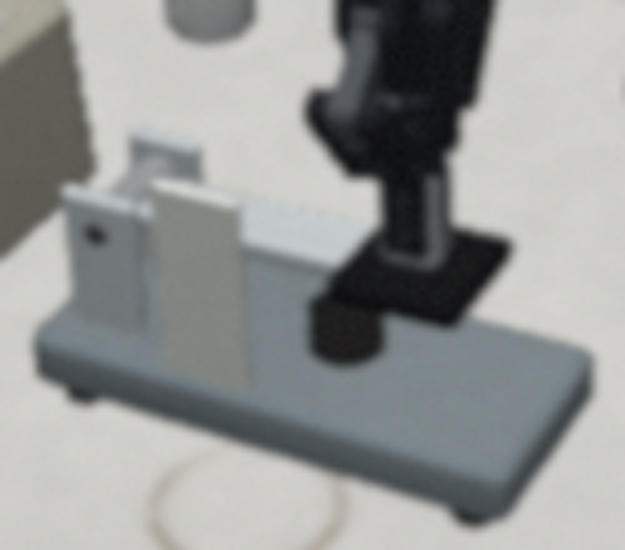

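View pics/n14.png

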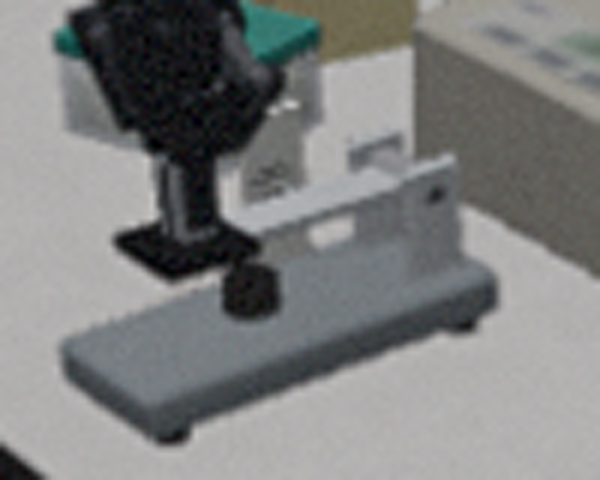

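View pics/wrist14.png

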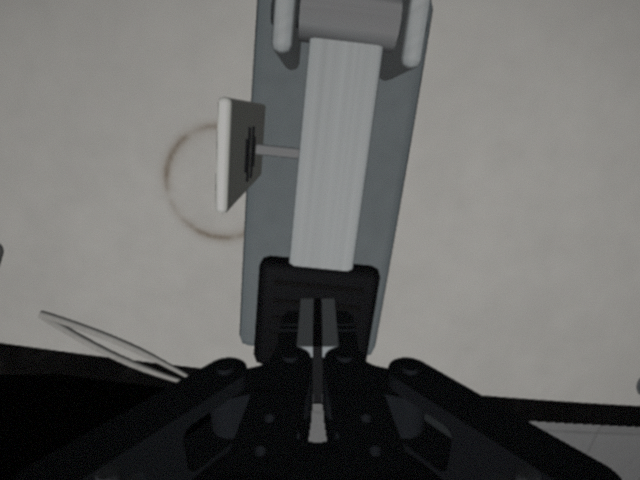

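```bash
cat > pm.py <<'E'
import pickle,sys
from h import *
np.set_printoptions(precision=1,suppress=True)
t=sys.argv[1]
d=pickle.load(open(f"d{t}.pkl","rb"));s=d["side"];sc=d["scene"];w=d["wrist"]
yaw=.025;ex=np.array([np.cos(yaw),np.sin(yaw),0]);ey=np.array([-np.sin(yaw),np.cos(yaw),0]);ez=np.array([0,0,1.])
pc=np.array([.4355,.2200,.095])
# level pad at hinge: pad top height 75, hinge 70: offset 5mm above
def pt(a,r,y,h):
    th=.18-a  # tilt up
    u=-np.cos(th)*ex+np.sin(th)*ez; n=np.sin(th)*ex+np.cos(th)*ez
    return H+u*r+n*h+ey*y
H=np.zeros(3);H=pc-pt(0,.115,0,.005);H[2]=.070
for a in(0,.06,.12,.15,.18,.21,.24,.30):
    o=[]
    for r,y in((.14,-.025),(.14,.025),(.09,-.025)):
        P=pt(a,r,y,.005);q=proj(s,P)[0];o+=[(q[0]-220)*5,(q[1]-260)*5]
        q=proj(sc,P)[0];o+=[(q[0]-190)*6,(q[1]-180)*6]
    print(a,np.array(o))
E
python3 pm.py 14
python3 - <<'E'
import pickle,cv2
for t in("12","14"):
    d=pickle.load(open(f"d{t}.pkl","rb"));im=d["scene"]["img"][:,:,::-1]
    b=cv2.resize(im[190:250,200:270],None,fx=8,fy=8,interpolation=cv2.INTER_CUBIC)
    cv2.imwrite(f"pics/p{t}.png",b)
    im=d["wrist"]["img"][:,:,::-1]
    if t=="14": cv2.imwrite("pics/q14.png",cv2.resize(im[80:220,190:310],None,fx=4,fy=4,interpolation=cv2.INTER_CUBIC))
E
```

```text
0 [509.1 175.7 168.  224.8 445.8 252.8 106.8 187.7 380.8 165.8 265.7 209.8]
0.06 [513.4 197.1 166.7 243.3 450.5 275.  105.6 205.9 384.  179.3 264.6 221.5]
0.12 [516.2 218.3 166.3 261.6 453.8 296.8 105.4 223.8 386.4 192.6 264.  233.1]
0.15 [517.1 228.7 166.5 270.6 454.9 307.5 105.6 232.6 387.3 199.2 263.9 238.9]
0.18 [517.7 239.  167.  279.5 455.6 318.1 106.1 241.4 388.  205.8 264.  244.6]
0.21 [518.  249.1 167.7 288.3 456.  328.6 106.9 250.  388.4 212.3 264.3 250.2]
0.24 [517.9 259.2 168.6 297.  456.1 338.9 107.9 258.6 388.7 218.7 264.7 255.8]
0.3 [516.7 278.9 171.2 314.1 455.1 359.2 110.6 275.3 388.6 231.3 266.  266.7]
```

View pics/p14.png

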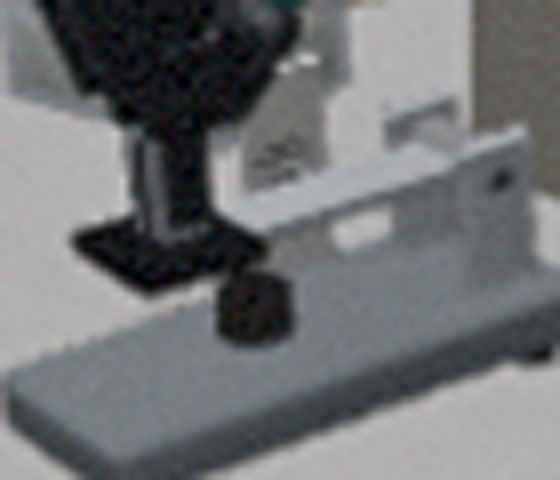

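View pics/q14.png

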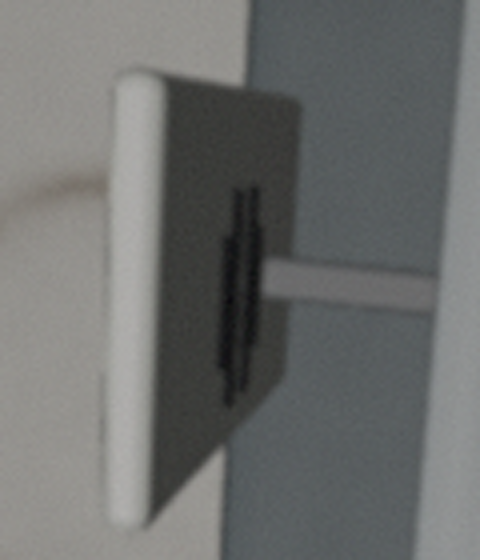

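Emit:
servo_tool --plan '[[[0,0,0,0.5,0,0,0],[0,0,0,1,0,0,0],[0,0,0,1.5,0,0,0],[0,0,0,2,0,0,0],[0,0,0,2.5,0,0,0],[0,0,0,3,0,0,0],[0,0,0,3.5,0,0,0],[0,0,0,4,0,0,0],[0,0,0,4,0,0,0],[0,0,0,4,0,0,0]]]'

```text
time: 18.67
position: [0.4346, 0.2204, 0.0527]
ee_rot: [0.998, 0.06, -0.001, 0.0]
ft_force: [-6.7, -0.1, 8.4]
width: 0.0001
```

```bash
python3 snap.py 15 side scene wrist;python3 st.py 15;python3 - <<'E'
import pickle,cv2
d=pickle.load(open("d15.pkl","rb"));im=d["scene"]["img"][:,:,::-1]
cv2.imwrite("pics/p15.png",cv2.resize(im[195:225,220:265],None,fx=14,fy=14,interpolation=cv2.INTER_CUBIC))
im=d["wrist"]["img"][:,:,::-1]
b=im[95:215,205:305];cv2.imwrite("pics/q15.png",cv2.convertScaleAbs(cv2.resize(b,None,fx=5,fy=5,interpolation=cv2.INTER_CUBIC),alpha=1.8))
E
```

```text
18.8167 [0.434628   0.22038754 0.05275567] [ 9.98186045e-01  6.02015135e-02 -6.24900243e-04  8.57573138e-05] [-6.39838127  0.65163928  8.05053457] [3.93341538e-01 6.14281224e-02 1.71199715e+00 2.51656065e-04
 1.36940457e+00 1.84361147e+00]
```

View pics/m15.png

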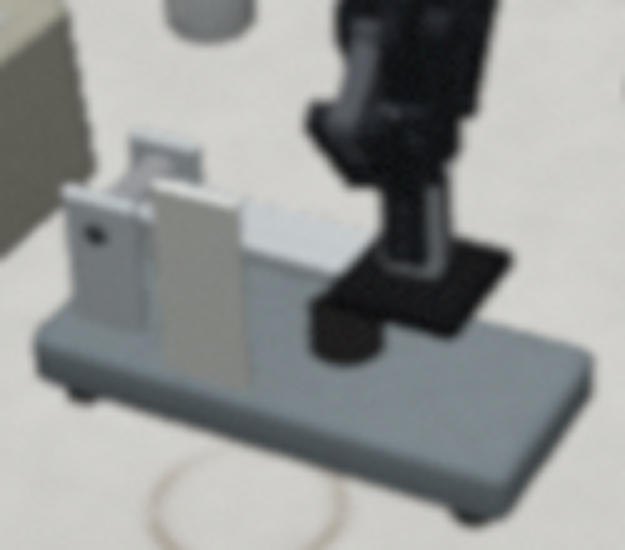

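View pics/n15.png

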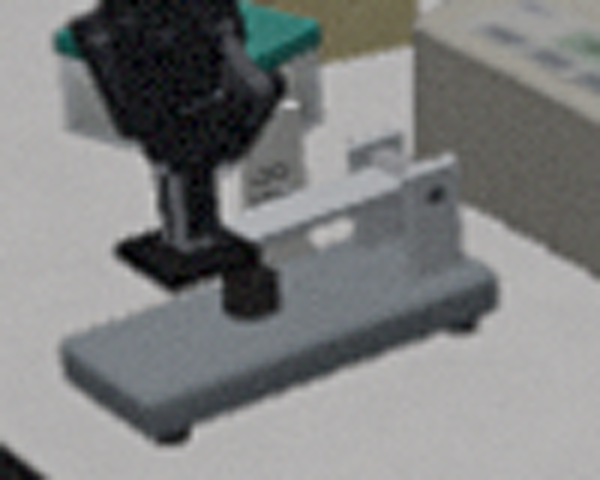

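View pics/p15.png

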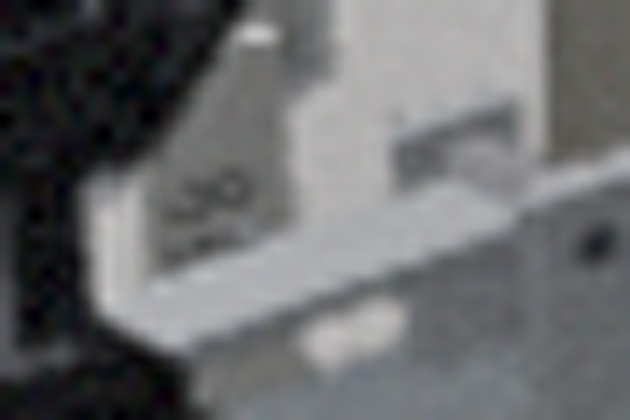

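View pics/q15.png

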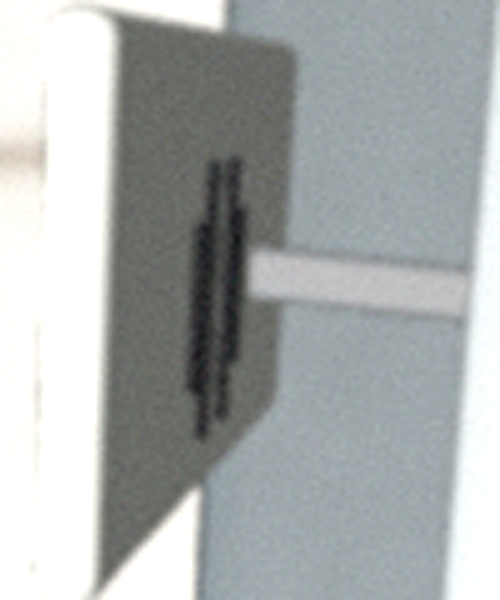

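Emit:
servo_tool --plan '[[[0,0,0,0.4,0,0,0],[0,0,0,0.4,0,0,0],[0,0,0,0.4,0,0,0],[0,0,0,0.4,0,0,0],[0,0,0,0.4,0,0,0],[0,0,0,0.4,0,0,0],[0,0,0,0.4,0,0,0],[0,0,0,0.4,0,0,0],[0,0,0,0.4,0,0,0],[0,0,0,0.4,0,0,0]]]'

```text
time: 19.65
position: [0.4346, 0.2204, 0.0524]
ee_rot: [0.998, 0.06, -0.001, 0.0]
ft_force: [-5.8, -0.7, 8.4]
width: 0.0001
```

```bash
python3 snap.py 16 side scene wrist;python3 - <<'E'
import pickle
from h import *
# black pad extremes in side/scene, sub-image, released(12) vs now(16)
for t in("12","15","16"):
    d=pickle.load(open(f"d{t}.pkl","rb"))
    g=cv2.resize(cv2.cvtColor(d["side"]["img"],cv2.COLOR_RGB2GRAY)[290:335,298:328],None,fx=8,fy=8,interpolation=cv2.INTER_CUBIC)
    m=(g<75).astype(np.uint8);n,l,st,c=cv2.connectedComponentsWithStats(m)
    out=[]
    for col in(304,308,312,316):
        r=np.where(m[:,(col-298)*8])[0]; out.append(290+r.max()/8 if len(r) else None)
    print(t,"lowest pad row per col",out)
w=d["wrist"];k=dict(pos=w["pos"],quat=w["quat"])
# strokes on plate inner face y'=+32 ; station yaw .025, hinge -> origin
yaw=.025;ex=np.array([np.cos(yaw),np.sin(yaw),0]);ey=np.array([-np.sin(yaw),np.cos(yaw),0])
O=np.array([.4355,.22,0])+.053*ex
for uv in((205+209/5,95+275/5),(205+229/5,95+275/5),(205+248/5,95+275/5)):
    c,v=ray(w,uv,**k);print("plate hit z",(c+v*((.032-(c-O)@ey)/(v@ey)))-O*[1,1,0])
    for g in(.026,.028,.030): print("  tip y",g,(c+v*((g-(c-O)@ey)/(v@ey)))[2])
E
python3 - <<'E'
import pickle,cv2
d=pickle.load(open("d16.pkl","rb"))
a=cv2.resize(d["side"]["img"][160:250,320:390],None,fx=6,fy=6,interpolation=cv2.INTER_CUBIC)
b=cv2.resize(d["scene"]["img"][220:310,330:390],None,fx=6,fy=6,interpolation=cv2.INTER_CUBIC)
cv2.imwrite("pics/m16.png",cv2.hconcat([a,b])[:,:,::-1])
E
```

```text
19.8 [0.43464488 0.22037384 0.05238053] [ 9.98185576e-01  6.02095762e-02 -5.92055770e-04  1.09176211e-04] [-6.23173562 -0.67438457  7.71635497] [3.93343024e-01 6.18739456e-02 1.71233796e+00 1.84581398e-04
 1.36857117e+00 1.84361012e+00]
12 lowest pad row per col [np.float64(313.875), np.float64(314.125), np.float64(311.0), np.float64(306.125)]
15 lowest pad row per col [np.float64(326.25), np.float64(327.5), np.float64(326.375), np.float64(320.25)]
16 lowest pad row per col [np.float64(326.5), np.float64(327.625), np.float64(326.5), np.float64(320.375)]
plate hit z [0.01060624 0.03227521 0.075567  ]
  tip y 0.026 0.11133997555069476
  tip y 0.028 0.09941565056246904
  tip y 0.03 0.08749132557424333
plate hit z [0.00980114 0.03225508 0.06651248]
  tip y 0.026 0.104580900275677
  tip y 0.028 0.09189142618681183
  tip y 0.03 0.07920195209794667
plate hit z [0.00893538 0.03223343 0.05677075]
  tip y 0.026 0.09730883474719093
  tip y 0.028 0.08379613940800498
  tip y 0.03 0.07028344406881903
```

View pics/m16.png

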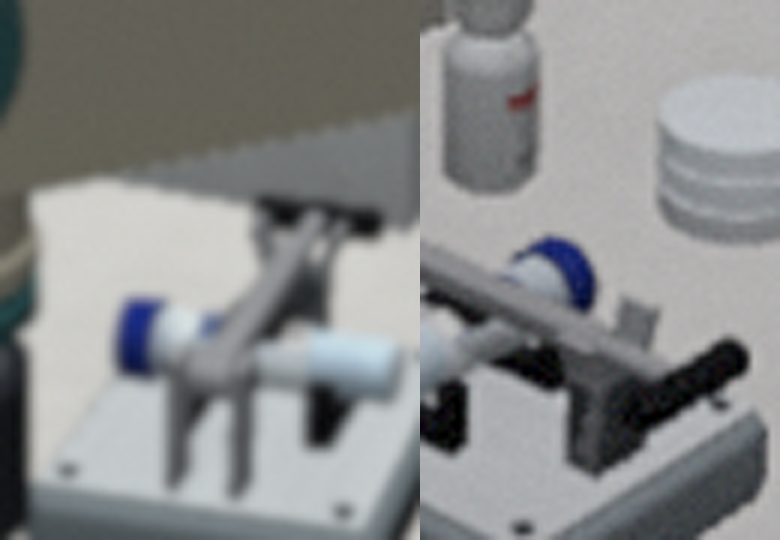

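View pics/scene16.png

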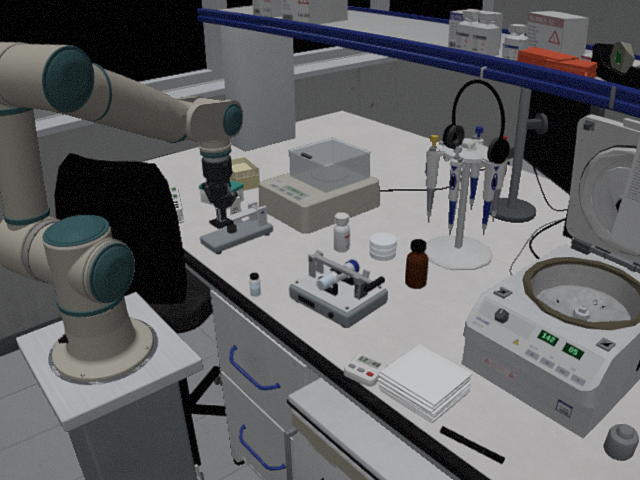

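```bash
python3 -c "
from bench import *
s=sense();print(s['time'],s['position'],s['ft_force']);print(sign_off())"
```

```text
19.8 [0.43464488 0.22037384 0.05238053] [-6.23173562 -0.67438457  7.71635497]
the job is handed in; nothing more can be done
None
```

I pushed the keeper bar down with the closed fingers until it met its hard stop, then pressed the run paddle to level. The robot was still holding it there when I handed the job in at 19.8 s.

**Keeper bar:** It stopped hard under about 18 N, and the grip showed within about 1 px of the predicted home position in both fixed cameras. Pictures taken after I let go, and again just before hand-in, showed it still in the fork.

**Paddle:** At hand-in the upward force was about 8 N, which matches half travel. The pad corners' drop in the images gave 0.17–0.18 rad against 0.18 for level. The paddle was lowered in small steps and never went near the bottom. The pointer was consistent with lying between the long strokes (centre about 71 mm), but parallax made that check weak.

**Bystanders:** The two bottles and the vial were still standing in place in the last picture.

**What went wrong or disagreed:**
- On the first push from above, the fingers slipped past the outer side of the grip, with about 30 N sideways on the tool for a moment. I lifted off and pressed again properly.
- The shut fingertips sit about 22 mm behind the stated TCP, so I set the final heights from the images and contact forces.

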